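Take down the pile on the genkan cabinet and set everything back in its place

TASK

Someone wiped this cabinet top and left everything piled on the daruma's black display stand; take the pile down and put each thing back: the two shoe-polish tins flat in the round recesses of the care trays that hold the brush of their own colour (black with black, brown with brown), the compact mirror flat in the middle of the square walnut tray, and the black stand centred on the pale wooden display board and square to it. Finish with the daruma upright in the middle of its stand. Be gentle with the breakable things: never drop or topple the daruma or drop the mirror, and do not push the glass bowl about.

Things in the scene. Friction and masses are not known exactly. Their poses are not given: they have to be found in the camera images.
- daruma: Red ceramic daruma figurine with a pale front, a round egg-like body 48 mm across at its widest (about 20 mm above its base), 56 mm tall, flat base 36 mm across, about 130 g. At the start it is the top of the pile. Origin: centre of its base; z up. As its stand is at the bottom of the pile, it has to wait somewhere first: the bare metal top in front of the robot, from x 0.41 to 0.50 m and y -0.11 to 0.02 m, is always free for this.
- mirror: Closed folding compact mirror, rose pink, a flat rounded slab 48 mm (its x) by 76 mm (its y) by 14 mm thick, about 70 g; it does not open in this job. At the start it lies under the daruma and on the black tin (about 7 mm off its centre), its ends jutting out. Origin: centre of its underside; z up through the cover.
- tin_black: Round tin of shoe polish with a black lid: lid (upper 12 mm) 62 mm across, steel body 60 mm across, 24 mm tall in all, about 90 g. At the start under the mirror, on the brown tin, about 18 mm off its centre. Origin: centre of its underside; z up.
- tin_brown: The same tin with a brown lid (62 mm across, 24 mm tall, 90 g). At the start under the black tin, standing on the black stand. Origin: centre of its underside; z up.
- stand: The daruma's display stand, black lacquered wood with a thin gold border: a flat board 64 mm (its x) by 112 mm (its y) on two low cross feet, 20 mm tall in all (board 8 mm thick over 12 mm feet that are 60 mm long), about 140 g. At the start it is the bottom of the pile, on the metal top (z = 0). Origin: centre of its underside; z up; its top is 20 mm above the origin.
- tray_black_well (a point): Centre of the floor of the empty round recess in the sage-green painted care tray with the BLACK-bristled brush (fixed). The tray is a board 96 mm (x) by 160 mm (y) by 14 mm thick; the recess is 78 mm across and 6 mm deep, its floor 8 mm above the metal top. The brush, bristles up, lies along x in the same tray, its middle 78 mm from this point in the tray's +y, 38 mm wide, its top 46 mm above the metal top. Axes are the tray's.
- tray_brown_well (a point): The same point of the other care tray, with the BROWN-bristled brush (fixed, same sizes and axes).
- mirror_tray: Square walnut tray with a slate-blue lining (fixed), 126 mm square outside, 114 mm inside, floor 4 mm and rim 10 mm above the metal top. Origin: centre of its underside; axes along its sides.
- display_board: Flat pale wooden display board (fixed), 120 mm (its x) by 150 mm (its y), 6 mm thick, bare. Origin: centre of its underside. The stand belongs in the middle of it with its long side along the board's long side.
- glass_bowl: Clear glass bowl, empty, loose, 120 mm across the rim and 50 mm tall, standing off to one side. Not part of the job; leave it where it is. Origin: centre of its underside.

How it is judged:
At the end, for the whole second after the job is handed in: Tins flat in the recess of their own colour (12 mm); mirror flat, cover up, in the walnut tray (18 mm); stand flat on the board (15 mm, 0.20 rad); daruma upright on the stand (15 mm); heights within 3 mm; all at rest and let go (horizontal distance between tin_black and tray_black_well below 0.012 m and z of tin_black in the frame of tray_black_well between -0.003 and 0.003 m and angle between each of tin_black, tin_brown, mirror, stand, daruma's own z axis and vertical below 0.1 rad and linear speed of each of tin_black, tin_brown, mirror, stand, daruma below 0.02 m/s and angular speed of each of tin_black, tin_brown, mirror, stand, daruma below 0.2 rad/s and horizontal distance between tin_brown and tray_brown_well below 0.012 m and z of tin_brown in the frame of tray_brown_well between -0.003 and 0.003 m and horizontal distance between mirror and mirror_tray below 0.018 m and z of mirror in the frame of mirror_tray between 0.001 and 0.007 m and horizontal distance between stand and display_board below 0.015 m and z of stand in the frame of display_board between 0.003 and 0.009 m and angle between the x axis of stand and the x axis of display_board, either way round below 0.2 rad and horizontal distance between daruma and stand below 0.015 m and z of daruma in the frame of stand between 0.017 and 0.023 m); the robot touches nothing.
It fails at once if the daruma is toppled (angle between daruma's own z axis and vertical above 0.7 rad).
It fails at once if the daruma is dropped (falls out of the fingers faster than 0.5 m/s) (linear speed of daruma above 0.5 m/s and contact force between daruma and the fingers below 0.05 N).
It fails at once if the mirror is dropped (falls out of the fingers faster than 0.5 m/s) (linear speed of mirror above 0.5 m/s and contact force between mirror and the fingers below 0.05 N).
It fails at once if the glass bowl is pushed more than 20 mm (distance of glass_bowl from where it was at the start of the episode above 0.02 m).
It also fails if it takes over 144 s, if anything falls off the work surface, if the arm or the gripper's body presses on something with over 40 N, if the wrist force passes 120 N, or if a joint passes its speed limit or range.

ROBOT

A 6-joint arm with a two-finger parallel gripper is mounted at the origin on the work surface. World frame = base frame: x ahead of the robot, y to its left, z up, the work surface at z = 0. Lengths are in m, angles in rad, forces in N, time in s.
With the tool pointing down it reaches from about 0.425 to 0.95 m from the base axis. Payload 3.5 kg.
Tool frame: the origin (TCP) lies midway between the tips of the shut fingers; the grasp point (between the pads) lies 19 mm behind it; z points along the fingers, y is the direction in which the jaws open and shut (so a half turn about z gives the same grasp; the last joint's range is limited). The gripper opens to 85 mm and grips with 20 to 120 N. Pads are 22 mm wide; open, the fingers measure 114 mm over their backs; the gripper's body (76 mm by 85 mm) begins 54 mm behind the grasp point. The pads swing forward as they close: fully open they stand 13 mm farther back than shut.
Start: joints at [1.102, 0.286, 1.577, -0, 1.279, -0.15], TCP at [0.212, 0.641, 0.231] pointing down, gripper open.
Joint ranges: [-2.77, 2.77], [-0.9, 2.22], [0.21, 2.48], [-1.53, 4.67], [0.24, 2.81], [-2.84, 2.84]. Speed limits (rad/s): [2.79, 2.79, 3.14, 3.14, 3.14, 3.14].

INTERFACE

Orientations are given as a unit quaternion [x, y, z, w].
In Python, from plant import ctrl gives the robot as it stands.
- The arm moves only by the tool apply_moves, never from a script. Its argument "moves" is a list that holds one entry, the list of rows, each a list of 7 numbers: the shift along the tool's x, y, z in m, then the turn, a rotation vector about the tool's x, y, z in degrees, then the gripper's target within -1 to 1 (shut at 1, half-way at 0, fully open at -1). In form: [[[tx, ty, tz, ax, ay, az, hand], ...]]. A call has 1 to 12 rows; each row shifts and turns the pose as measured when the row begins, along the tool's axes as they then stand; what a row does not reach is not made up. A row lasts 1/10 s, in which the tool goes at most 50 mm and 8.59 degrees, less where a joint would pass 70% of its speed; a pose out of reach is approached as far as the arm can. A call with a gripper value outside its range is refused whole. The fingers move at their own pace and stop on an object; "force" is the grip in N (left out, the last holds). Time passes only in rows, so rows that do not move let the fingers close. It gives the time, the measured TCP pose, the force and the opening at its end, in the units of the state.
- ctrl.get_state(): the state, without advancing time (a new reading comes with each control period).
- ctrl.read_camera(name): name is "side" or "top"; returns the picture (384x512x3 uint8, red, green, blue); there is no depth.
- ctrl.get_calibration(name): a dict with "camera_matrix" (3x3 intrinsics, pixels), "cam_to_world" (4x4, takes a point from camera to world coordinates). Camera axes: x right, y up, looking along -z (the intrinsics and any distortion apply to the point x, -y, -z); pixel columns grow to the right and rows downward; lengths in m; the calibration is good to about 2 mm. A picture is of the moment at which its call begins. get_calibration takes no time and is no camera call.
- ctrl.sign_off(): hands the job in, once; it reports no verdict.
The state is a dict: "time": time; "qpos": joint angles; "dq": joint speeds; "joint_efforts": joint torques, N m; "eef_pos": TCP position; "tcp_rot": TCP orientation; "contact_force": force on the tool from outside, world axes, zero at the start; "wrist_torque": the same for the moment, N m; "opening": opening from 0.0 (shut) to 1.0 (fully open).
Only numpy, scipy, OpenCV 4.12 (cv2) and the standard library are available. Lean on these libraries where they do the work, as an engineer would, in place of code of your own. Each camera call takes 0.05 s, during which the arm holds its last target. There are 200 camera calls.

## Working session

There is one attempt and no reset: what is moved stays moved. The work goes in short steps, Python scripts to look and compute and a tool call to move; the robot and the scene stay as the last step left them, time stands still between calls to the robot, and variables do not carry over. Pictures are saved under pics/ and viewed, about 12 in all and at most 16, crops included, and the job is handed in when it is done.

Besides the shell and the picture viewer there is one more tool, called after "Call:" by a JSON object that holds its "fn" and its "kwargs". apply_moves: Moves the arm, as the interface text tells. Its arguments: {"type":"object","properties":{"moves":{"type":"array","items":{"type":"array","items":{"type":"array","items":{"type":"number"}}}},"force":{"type":"number"}},"required":["moves"]}

```bash
mkdir -p pics; ls; cat > h.py <<'E'
import numpy as np, cv2
from plant import ctrl
def cam(n,save=None):
    im=np.array(ctrl.read_camera(n))
    if save: cv2.imwrite(f'pics/{save}.png',im[:,:,::-1])
    return im
def ray(n,uv):
    c=ctrl.get_calibration(n);K=np.array(c['camera_matrix']);T=np.array(c['cam_to_world'])
    d=np.linalg.inv(K)@np.array([uv[0],uv[1],1.]);d=T[:3,:3]@np.array([d[0],-d[1],-d[2]])
    return T[:3,3],d
def onz(n,uv,z):
    o,d=ray(n,uv);return o+d*(z-o[2])/d[2]
def proj(n,p):
    c=ctrl.get_calibration(n);K=np.array(c['camera_matrix']);T=np.array(c['cam_to_world'])
    q=T[:3,:3].T@(np.array(p)-T[:3,3]);q=K@np.array([q[0],-q[1],-q[2]]);return q[:2]/q[2]
E
python3 - <<'E'
from h import *
a=cam('top','t0');b=cam('side','s0')
for n in('top','side'):
    c=ctrl.get_calibration(n);print(c.keys(),np.round(c['camera_matrix'],1).tolist(),np.round(c['cam_to_world'],3).tolist())
print(ctrl.get_state())
E
```

```text
pics
dict_keys(['camera_matrix', 'cam_to_world']) [[405.2, 0.0, 258.9], [0.0, 405.2, 188.3], [0.0, 0.0, 1.0]] [[0.009, 0.987, -0.161, 0.299], [-1.0, 0.012, 0.013, 0.011], [0.015, 0.161, 0.987, 1.418], [0.0, 0.0, 0.0, 1.0]]
dict_keys(['camera_matrix', 'cam_to_world']) [[378.3, 0.0, 263.5], [0.0, 378.3, 190.1], [0.0, 0.0, 1.0]] [[0.888, 0.307, -0.342, 0.165], [-0.459, 0.59, -0.664, -0.699], [-0.002, 0.747, 0.665, 0.786], [0.0, 0.0, 0.0, 1.0]]
{'time': 0.1, 'qpos': array([ 1.10200449e+00,  2.87121847e-01,  1.57802545e+00,  2.58744993e-05,
        1.27862708e+00, -1.50014115e-01]), 'dq': array([-0.00015465, -0.00196136, -0.00307426,  0.00349659,  0.00086642,
        0.00181736]), 'joint_efforts': array([ 6.94798655e-04, -4.07297623e+01, -2.93698364e+01, -1.63105110e-04,
        3.42771164e-03,  6.59439820e-06]), 'eef_pos': array([0.21125133, 0.64046255, 0.23005845]), 'tcp_rot': array([ 1.58718444e-01,  9.87323283e-01, -1.03528858e-03, -3.43952348e-04]), 'contact_force': array([0.25540369, 1.0958454 , 0.47421918]), 'wrist_torque': array([ 0.00276746, -0.0162034 ,  0.00204304]), 'opening': 0.9949202988134218}
```

View pics/t0.png

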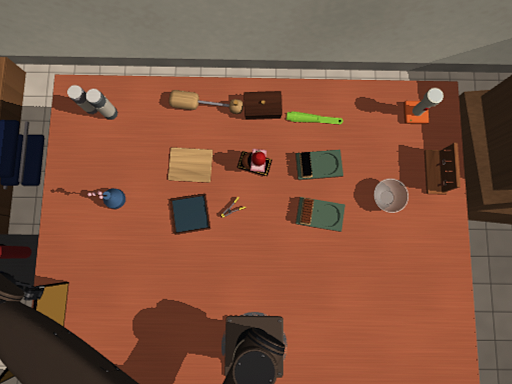

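View pics/s0.png

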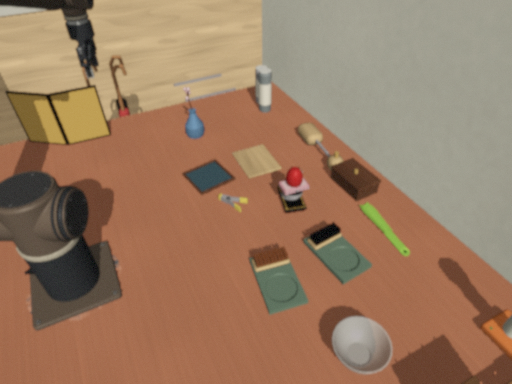

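The top view shows the board at (190,165), walnut tray (190,213), pile (257,161), black-brush tray (320,164), brown-brush tray (320,214) and bowl (391,196). Next I'll zoom in and measure with masks.

```bash
python3 - <<'E'
from h import *
t=cv2.imread('pics/t0.png');s=cv2.imread('pics/s0.png')
cv2.imwrite('pics/tz.png',cv2.resize(t[140:240,160:355],None,fx=4,fy=4,interpolation=cv2.INTER_CUBIC))
cv2.imwrite('pics/sz.png',cv2.resize(s[130:320,180:380],None,fx=3.1,fy=3.1,interpolation=cv2.INTER_CUBIC))
for n,im in(('top',t),('side',s)):
    h=cv2.cvtColor(im,cv2.COLOR_BGR2HSV)
    M={'green':(cv2.inRange(h,(60,40,30),(95,255,200)),.014),'blue':(cv2.inRange(h,(85,30,15),(125,255,110)),.004),
       'pale':(cv2.inRange(h,(12,60,130),(28,170,255)),.006)}
    for k,(m,z) in M.items():
        cs,_=cv2.findContours(m,cv2.RETR_EXTERNAL,cv2.CHAIN_APPROX_NONE)
        for c in cs:
            if cv2.contourArea(c)<250: continue
            # cast the contour to the plane, then fit a rectangle in mm
            P=np.array([onz(n,p,z)[:2] for p in c[:,0]],np.float32)
            (x,y),wh,a=cv2.minAreaRect(P*1000)
            if x<300 or x>900 or abs(y)>400: continue
            print(n,k,np.round([x,y,*wh,a],1),np.round(c[:,0].mean(0)))
E
```

```text
top green [ 438.  -244.3  110.2   92.3   81.1] [327. 215.]
top blue [438.4 232.6 111.9 110.5   9.8] [190. 214.]
top pale [613.3 236.9 151.6 120.5  87.5] [190. 165.]
top pale [859.  266.6  99.5  57.8  82.3] [185.  99.]
side green [ 437.8 -253.5  107.5   86.6   80.9] [282. 288.]
side green [ 619.3 -252.9   89.9  105.1    6. ] [342. 261.]
side blue [440.1 229.7 106.2 101.3  10.1] [208. 176.]
side pale [ 796.3 -212.9  220.8   52.5   87. ] [385. 228.]
side pale [614.2 230.8 168.8 129.8  87.5] [256. 161.]
side pale [876.1 286.9 156.7  75.4  77. ] [311. 133.]Traceback (most recent call last):
  File "<stdin>", line 14, in <module>
  File "h.py", line 12, in onz
    o,d=ray(n,uv);return o+d*(z-o[2])/d[2]
        ~~~^^^^^^
  File "h.py", line 8, in ray
    c=ctrl.get_calibration(n);K=np.array(c['camera_matrix']);T=np.array(c['cam_to_world'])
ValueError: time passes only in moves, steps and waits
```

View pics/tz.png

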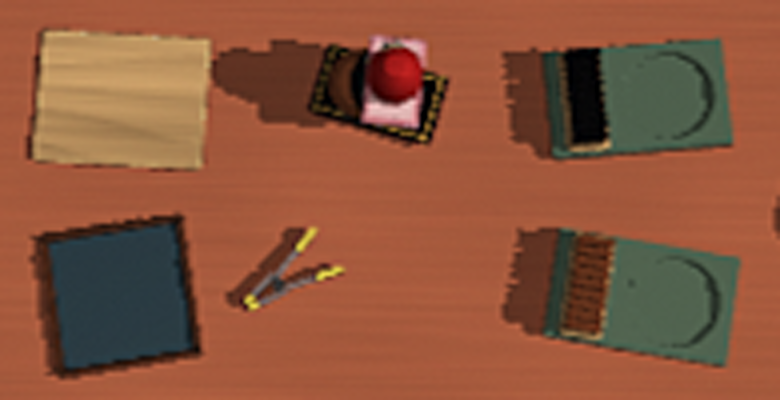

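View pics/sz.png

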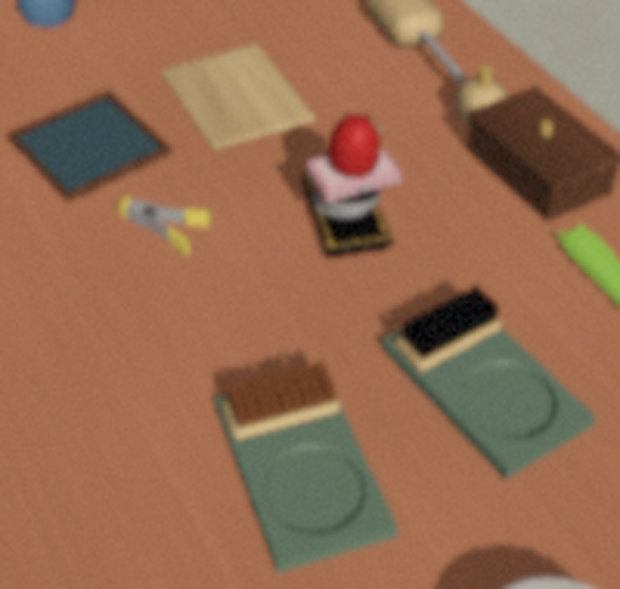

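```bash
python3 - <<'E'
s=open('h.py').read().replace("from plant import ctrl\n","from plant import ctrl\nCAL={n:ctrl.get_calibration(n) for n in('top','side')}\n").replace("c=ctrl.get_calibration(n)","c=CAL[n]")
s+='''
def tri(u1,u2):
    (a,d),(b,e)=ray('top',u1),ray('side',u2)
    k=np.linalg.lstsq(np.c_[d,-e],b-a,rcond=None)[0]
    p,q=a+k[0]*d,b+k[1]*e
    return (p+q)/2,np.linalg.norm(p-q)
def blob(im,lo,hi,lo2=None,hi2=None,box=None):
    h=cv2.cvtColor(im,cv2.COLOR_RGB2HSV);m=cv2.inRange(h,lo,hi)
    if lo2: m|=cv2.inRange(h,lo2,hi2)
    if box: k=np.zeros_like(m);k[box[1]:box[3],box[0]:box[2]]=1;m*=k
    n,_,st,ce=cv2.connectedComponentsWithStats(m);i=1+np.argmax(st[1:,4]);return ce[i],st[i]
def go(p,yaw):
    """tool shift and turn to bring TCP to p with jaw axis (tool y) at world angle yaw deg, pointing down"""
    from scipy.spatial.transform import Rotation as R
    s=ctrl.get_state();r=R.from_quat(s['tcp_rot'])
    w=np.deg2rad(yaw);y=np.array([np.cos(w),np.sin(w),0]);z=np.array([0,0,-1.]);x=np.cross(y,z)
    best=min((r.inv()*R.from_matrix(np.c_[f*x,f*y,z]) for f in(1,-1)),key=lambda q:q.magnitude())
    print('t',round(s['time'],2),'at',np.round(s['eef_pos'],4),'F',np.round(s['contact_force'],1),'op',round(s['opening'],3),'q6',round(s['qpos'][5],2))
    print('shift mm',np.round(r.inv().apply(np.array(p)-s['eef_pos'])*1000,1),'rotvec',np.round(best.as_rotvec(degrees=True),1))
'''
open('h.py','w').write(s)
E
python3 - <<'E'
from h import *
t=cv2.imread('pics/t0.png')[:,:,::-1];s=cv2.imread('pics/s0.png')[:,:,::-1]
R=((0,150,60),(6,255,255),(172,150,60),(180,255,255))
a,sa=blob(t,*R,box=(230,140,290,190));b,sb=blob(s,*R,box=(250,150,340,230));print('daruma',a,sa,b,sb,tri(a,b),onz('top',a,.115))
P=((0,15,150),(15,120,255),(160,15,150),(180,120,255))
a,sa=blob(t,*P,box=(230,140,290,190));print('mirror',a,sa,onz('top',a,.082))
tz=lambda x,y:((x+.5)/4-.5+160,(y+.5)/4-.5+140)
sz=lambda x,y:((x+.5)/3.1-.5+180,(y+.5)/3.1-.5+130)
def show(k,n,f,pts,z): 
    Q=np.array([onz(n,f(*p),z)[:2] for p in pts])*1000
    c,wh,an=cv2.minAreaRect(Q.astype(np.float32));print(k,np.round(Q).tolist(),'rect',np.round(c,1),np.round(wh,1),round(an,1))
show('mirror',"top",tz,[(371,37),(427,40),(418,127),(362,120)],.082)
show('stand',"top",tz,[(330,45),(448,76),(431,144),(310,111)],.02)
show('trayBlk',"top",tz,[(543,53),(722,40),(732,144),(555,158)],.014)
show('trayBrn',"top",tz,[(560,228),(739,258),(725,365),(545,337)],.014)
show('wellBlk side','side',sz,[(557,403),(515,440),(500,360)],.012)
show('wellBrn side','side',sz,[(265,488),(365,488),(315,445),(315,532)],.012)
show('wellarc Blk','top',tz,[(713,97),(690,60),(690,133)],.012)
show('wellarc Brn','top',tz,[(718,305),(698,265),(690,345)],.012)
show('brushBlk top',"top",tz,[(567,50),(603,47),(609,145),(572,150)],.046)
show('brushBrn top',"top",tz,[(578,233),(615,240),(602,337),(563,332)],.046)
show('walnut','top',tz,[(35,237),(182,216),(200,352),(58,376)],.01)
go((.6,0,.3),90)
E
```

```text
daruma [258.67586207 158.07586207] [252 152  15  14 145] [293.904 176.184] [286 167  17  19 250] (array([ 0.61642159, -0.00561937,  0.10588167]), np.float64(0.0030456151855592214)) [ 0.61277057 -0.0049385   0.115     ]
mirror [257.9   167.725] [251 164  14   8  80] [ 0.58735393 -0.0030411   0.082     ]
mirror [[652.0, 16.0], [650.0, -31.0], [575.0, -24.0], [580.0, 23.0]] rect [615.  -4.] [47.5 75.7] 84.6
stand [[661.0, 53.0], [634.0, -52.0], [573.0, -37.0], [601.0, 69.0]] rect [617.5   8. ] [110.4  63.2] 75.2
trayBlk [[658.0, -137.0], [672.0, -297.0], [577.0, -304.0], [563.0, -147.0]] rect [ 617.2 -221.2] [ 95.6 161. ] 5.0
trayBrn [[500.0, -151.0], [476.0, -308.0], [382.0, -293.0], [405.0, -137.0]] rect [ 441.3 -222.5] [158.6  96.5] 81.8
wellBlk side [[657.0, -275.0], [604.0, -289.0], [643.0, -216.0]] rect [ 641.5 -261.6] [82.5 40.2] 62.2
wellBrn side [[406.0, -236.0], [475.0, -272.0], [460.0, -219.0], [422.0, -288.0]] rect [ 441.1 -253.6] [56.5 54.6] 16.7
wellarc Blk [[620.0, -288.0], [654.0, -269.0], [587.0, -267.0]] rect [ 620.2 -278.2] [20.5 66.5] 88.9
wellarc Brn [[435.0, -289.0], [469.0, -272.0], [399.0, -264.0]] rect [ 433.2 -278. ] [20.8 70.5] 83.1
brushBlk top [[653.0, -154.0], [656.0, -186.0], [569.0, -190.0], [564.0, -158.0]] rect [ 609.8 -172. ] [90.3 32.2] 2.8
brushBrn top [[492.0, -163.0], [486.0, -194.0], [403.0, -182.0], [407.0, -149.0]] rect [ 446.7 -172.4] [33.3 85.9] 81.0
walnut [[488.0, 308.0], [508.0, 180.0], [389.0, 161.0], [367.0, 283.0]] rect [437.4 234.3] [123.  129.1] 9.2
t 0.1 at [0.2113 0.6405 0.2301] F [0.3 1.1 0.5] op 0.995 q6 -0.15
shift mm [-569.9 -486.5  -69.1] rotvec [ -0.1  -0.  -18.3]
```

Sizes match the given ones (mirror 47.5×75.7, stand 110×63, trays 96×160, board 151×120). Working targets in mm: daruma and mirror about (615,-4), black well (619,-250), brown well (437,-250), walnut tray (438,233), board (613,236).

Call:
{"fn": "apply_moves", "kwargs": {"moves": [[[0, 0, 0, 0, 0, -8, -1], [0, 0, 0, 0, 0, -8, -1], [0, 0, 0, 0, 0, -7, -1], [0, 0, 0, 0, 0, 0, -1]]], "force": 30}}

```text
time: 0.5
eef_pos: [0.2106, 0.6391, 0.2267]
tcp_rot: [-0.049, 0.999, -0.003, -0.002]
contact_force: [-0.1, -0.8, -0.2]
opening: 1.0
```

```bash
python3 -c "
from h import *
go((.615,-.0045,.22),84.6)"
```

```text
t 0.5 at [0.2106 0.6391 0.2267] F [-0.1 -0.8 -0.2] op 1.0 q6 -0.57
shift mm [-340.  -679.8    9.7] rotvec [-0.4 -0.2 11. ]
```

Call:
{"fn": "apply_moves", "kwargs": {"moves": [[[0, 0, 0, 0, 0, 5.5, -1], [0, 0, 0, 0, 0, 5.5, -1], [0, 0, 0, 0, 0, 0, -1]]]}}

```text
time: 0.8
eef_pos: [0.2102, 0.6383, 0.2249]
tcp_rot: [0.055, 0.998, -0.005, -0.002]
contact_force: [0.5, -0.2, 0.2]
opening: 1.003
```

```bash
python3 -c "
from h import *
go((.615,-.0045,.22),84.6)"
```

```text
t 0.8 at [0.2102 0.6383 0.2249] F [ 0.5 -0.2  0.2] op 1.003 q6 -0.36
shift mm [-472.6 -594.7    9.1] rotvec [-0.6 -0.2 -0.9]
```

Call:
{"fn": "apply_moves", "kwargs": {"moves": [[[-0.032, -0.038, -0.0005, 0, 0, 0, -1], [-0.032, -0.038, -0.0005, 0, 0, 0, -1], [-0.032, -0.038, -0.0005, 0, 0, 0, -1], [-0.032, -0.038, -0.0005, 0, 0, 0, -1], [-0.032, -0.038, -0.0005, 0, 0, 0, -1], [-0.032, -0.038, -0.0005, 0, 0, 0, -1], [-0.032, -0.038, -0.0005, 0, 0, 0, -1], [-0.032, -0.038, -0.0005, 0, 0, 0, -1], [-0.032, -0.038, -0.0005, 0, 0, 0, -1], [-0.032, -0.038, -0.0005, 0, 0, 0, -1], [-0.032, -0.038, -0.0005, 0, 0, 0, -1], [-0.032, -0.038, -0.0005, 0, 0, 0, -1]]]}}

```text
time: 2.0
eef_pos: [0.5444, 0.142, 0.2323]
tcp_rot: [0.047, 0.999, -0.004, -0.001]
contact_force: [0.7, 1.4, -0.1]
opening: 1.007
```

```bash
python3 -c "
from h import *
go((.615,-.0045,.22),84.6)"
```

```text
t 2.0 at [0.5444 0.142  0.2323] F [ 0.7  1.4 -0.1] op 1.007 q6 -1.4
shift mm [ -84.  -139.1   13.3] rotvec [-0.5 -0.1  0. ]
```

Call:
{"fn": "apply_moves", "kwargs": {"moves": [[[-0.028, -0.045, 0.003, 0, 0, 0, -1], [-0.028, -0.045, 0.003, 0, 0, 0, -1], [-0.028, -0.045, 0.003, 0, 0, 0, -1], [0, 0, 0, 0, 0, 0, -1], [0, 0, 0, 0, 0, 0, -1]]]}}

```text
time: 2.5
eef_pos: [0.6128, 0.0017, 0.2245]
tcp_rot: [0.05, 0.999, -0.005, -0.001]
contact_force: [-0.9, -0.8, -0.1]
opening: 0.999
```

```bash
python3 -c "
from h import *
go((.615,-.0045,.088),84.6)
cam('top','t1');s=cam('side','s1')
cv2.imwrite('pics/s1z.png',cv2.resize(s[90:230,220:380,::-1],None,fx=4,fy=4,interpolation=cv2.INTER_CUBIC))"
```

```text
t 2.5 at [0.6128 0.0017 0.2245] F [-0.9 -0.8 -0.1] op 0.999 q6 -1.63
shift mm [ -2.9  -4.7 136.5] rotvec [-0.5 -0.  -0.4]
```

Call:
{"fn": "apply_moves", "kwargs": {"moves": [[[-0.003, -0.005, 0.02, 0, 0, 0, -1], [0, 0, 0.03, 0, 0, 0, -1], [0, 0, 0.03, 0, 0, 0, -1], [0, 0, 0.02, 0, 0, 0, -1], [0, 0, 0, 0, 0, 0, -1]]]}}

```text
time: 3.1
eef_pos: [0.6141, 0.0052, 0.1251]
tcp_rot: [0.043, 0.999, -0.004, 0.002]
contact_force: [-0.2, 0.3, 0.7]
opening: 1.002
```

```bash
python3 -c "
from h import *
go((.615,-.0045,.088),84.6)
s=cam('side','s2')
cv2.imwrite('pics/s2z.png',cv2.resize(s[90:230,220:380,::-1],None,fx=4,fy=4,interpolation=cv2.INTER_CUBIC))"
```

```text
t 3.1 at [0.6141 0.0052 0.1251] F [-0.2  0.3  0.7] op 1.002 q6 -1.63
shift mm [-1.5 -9.2 37.2] rotvec [-0.5  0.3  0.4]
```

View pics/s2z.png

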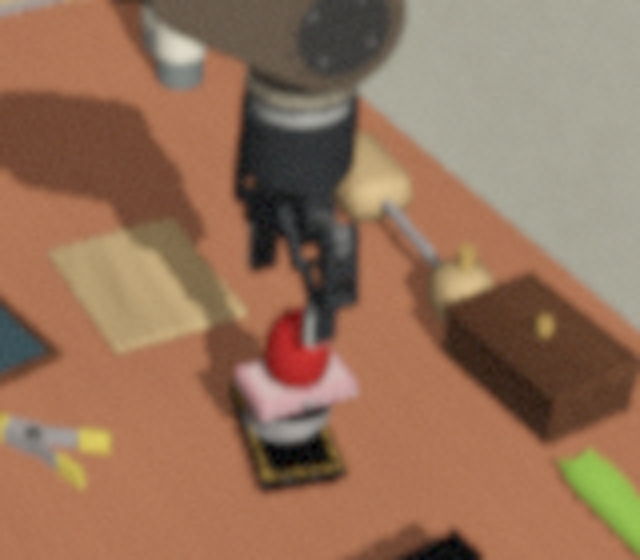

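Call:
{"fn": "apply_moves", "kwargs": {"moves": [[[-0.001, -0.009, -0.001, 0, 0, 0, -1], [0, 0, -0.001, 0, 0, 0, -1]]]}}

```text
time: 3.35
eef_pos: [0.6163, -0.0029, 0.1319]
tcp_rot: [0.042, 0.999, -0.005, 0.005]
contact_force: [0.4, -0.7, -0.7]
opening: 1.001
```

```bash
python3 -c "
from h import *
go((.615,-.0045,.088),84.6)
print(ctrl.get_state()['dq'])
t=cam('top');ctrl.read_camera('top');ctrl.read_camera('top');go((.615,-.0045,.088),84.6)
cv2.imwrite('pics/t3z.png',cv2.resize(t[110:210,200:320,::-1],None,fx=5,fy=5,interpolation=cv2.INTER_CUBIC))"
```

```text
t 3.35 at [ 0.6163 -0.0029  0.1319] F [ 0.4 -0.7 -0.7] op 1.001 q6 -1.65
shift mm [ 1.7 -1.3 43.9] rotvec [-0.5  0.6  0.6]
[ 0.0248595  -0.03384124 -0.02088072  0.01643864  0.02289848  0.00328869]
t 3.5 at [ 0.6165 -0.0026  0.132 ] F [0.2 0.5 0. ] op 0.998 q6 -1.65
shift mm [ 1.9 -1.6 44. ] rotvec [-0.5  0.7  0.6]
```

Call:
{"fn": "apply_moves", "kwargs": {"moves": [[[0.002, -0.002, 0.012, 0, 0, 0, -1], [0, 0, 0.012, 0, 0, 0, -1], [0, 0, 0.012, 0, 0, 0, -1], [0, 0, 0.006, 0, 0, 0, -1], [0, 0, 0, 0, 0, 0, -1], [0, 0, 0, 0, 0, 0, -1]]]}}

```text
time: 4.1
eef_pos: [0.6142, -0.0054, 0.0857]
tcp_rot: [0.042, 0.999, -0.004, 0.005]
contact_force: [0.6, 0.1, 0.0]
opening: 1.001
```

```bash
python3 -c "
from h import *
go((.615,-.0045,.088),84.6)"
```

```text
t 4.1 at [ 0.6142 -0.0054  0.0857] F [0.6 0.1 0. ] op 1.001 q6 -1.65
shift mm [-0.7  0.9 -2.3] rotvec [-0.5  0.6  0.5]
```

Call:
{"fn": "apply_moves", "kwargs": {"moves": [[[0, 0, -0.001, 0, 0, 0, 0.2], [0, 0, -0.0005, 0, 0, 0, 0.4], [0, 0, -0.0005, 0, 0, 0, 0.6], [0, 0, -0.0003, 0, 0, 0, 0.8], [0, 0, 0, 0, 0, 0, 1], [0, 0, 0, 0, 0, 0, 1], [0, 0, 0, 0, 0, 0, 1]]], "force": 30}}

```text
time: 4.8
eef_pos: [0.6148, -0.0054, 0.0894]
tcp_rot: [0.042, 0.999, -0.005, 0.006]
contact_force: [-0.1, -0.2, -0.7]
opening: 0.541
```

```bash
python3 -c "
from h import *
go((.615,-.0045,.088),84.6)"
```

```text
t 4.8 at [ 0.6148 -0.0054  0.0894] F [-0.1 -0.2 -0.7] op 0.541 q6 -1.65
shift mm [-0.1  0.9  1.4] rotvec [-0.5  0.7  0.6]
```

Call:
{"fn": "apply_moves", "kwargs": {"moves": [[[0, 0, -0.01, 0, 0, 0, 1], [0, 0, -0.02, 0, 0, 0, 1], [0, 0, -0.02, 0, 0, 0, 1], [0.03, -0.007, 0, 0, 0, 0, 1], [0.04, -0.012, 0, 0, 0, 0, 1], [0.04, -0.012, 0, 0, 0, 0, 1], [0.04, -0.01, 0.0, 0, 0, 0, 1], [0.01, 0, 0, 0, 0, 0, 1], [0, 0, 0, 0, 0, 0, 1], [0, 0, 0, 0, 0, 0, 1]]]}}

```text
time: 5.8
eef_pos: [0.4489, -0.0332, 0.1453]
tcp_rot: [0.042, 0.999, -0.006, 0.011]
contact_force: [-0.1, -0.5, -0.9]
opening: 0.541
```

```bash
python3 -c "
from h import *
go((.455,-.045,.009),84.6)
s=cam('side','s3');t=cam('top','t3')
cv2.imwrite('pics/c3.png',np.hstack([cv2.resize(x,(400,300),interpolation=cv2.INTER_CUBIC) for x in(s[100:310,150:430,::-1],t[110:230,170:330,::-1])]))"
```

```text
t 5.8 at [ 0.4489 -0.0332  0.1453] F [-0.1 -0.5 -0.9] op 0.541 q6 -1.78
shift mm [ -4.2  -9.8 136.5] rotvec [-0.6  1.2  0.6]
```

View pics/c3.png

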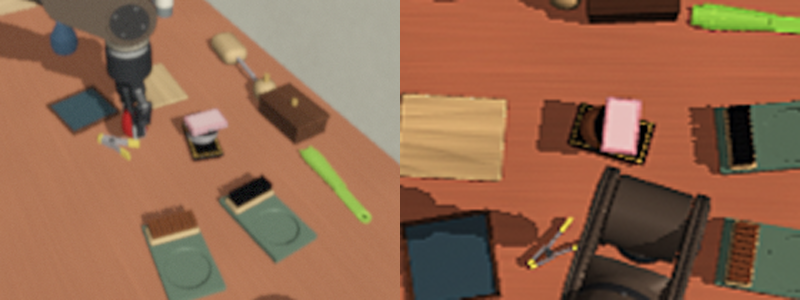

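The daruma is held and the mirror is still flat on the pile. Now I'll lower the daruma onto the free metal.

Call:
{"fn": "apply_moves", "kwargs": {"moves": [[[-0.004, -0.01, 0.01, -0.5, 1.2, 0, 1], [0, 0, 0.025, 0, 0, 0, 1], [0, 0, 0.025, 0, 0, 0, 1], [0, 0, 0.025, 0, 0, 0, 1], [0, 0, 0.015, 0, 0, 0, 1], [0, 0, 0.005, 0, 0, 0, 1], [0, 0, 0, 0, 0, 0, 1], [0, 0, 0, 0, 0, 0, 1]]]}}

```text
time: 6.7
eef_pos: [0.4654, -0.0456, 0.0404]
tcp_rot: [0.04, 0.999, -0.002, 0.005]
contact_force: [-0.7, -0.6, -1.0]
opening: 0.542
```

```bash
python3 -c "
from h import *
go((.455,-.045,.009),84.6)"
```

```text
t 6.7 at [ 0.4654 -0.0456  0.0404] F [-0.7 -0.6 -1. ] op 0.542 q6 -1.81
shift mm [10.7 -0.1 31.3] rotvec [-0.2  0.6  0.9]
```

Call:
{"fn": "apply_moves", "kwargs": {"moves": [[[0, 0, 0.012, 0, 0.6, 0, 1], [0, 0, 0.01, 0, 0, 0, 1], [0, 0, 0.005, 0, 0, 0, 1], [0, 0, 0.002, 0, 0, 0, 1], [0, 0, 0, 0, 0, 0, 1], [0, 0, 0, 0, 0, 0, 1]]]}}

```text
time: 7.3
eef_pos: [0.47, -0.0467, 0.0146]
tcp_rot: [0.039, 0.999, -0.003, 0.004]
contact_force: [-0.4, -0.2, -1.3]
opening: 0.54
```

```bash
python3 -c "
from h import *
go((.465,-.045,.008),84.6)"
```

```text
t 7.3 at [ 0.47   -0.0467  0.0146] F [-0.4 -0.2 -1.3] op 0.54 q6 -1.8
shift mm [5.2 1.4 6.6] rotvec [-0.3  0.5  0.9]
```

Call:
{"fn": "apply_moves", "kwargs": {"moves": [[[0, 0, 0.002, 0, 0, 0, 1], [0, 0, 0.002, 0, 0, 0, 1], [0, 0, 0.002, 0, 0, 0, 1], [0, 0, 0.001, 0, 0, 0, 1], [0, 0, 0, 0, 0, 0, 1]]]}}

```text
time: 7.8
eef_pos: [0.4706, -0.047, 0.008]
tcp_rot: [0.039, 0.999, -0.003, 0.005]
contact_force: [0.3, 0.4, -1.1]
opening: 0.544
```

Call:
{"fn": "apply_moves", "kwargs": {"moves": [[[0, 0, 0.001, 0, 0, 0, 1], [0, 0, 0.001, 0, 0, 0, 1], [0, 0, 0.0005, 0, 0, 0, 1]]]}}

```text
time: 8.1
eef_pos: [0.4707, -0.047, 0.0064]
tcp_rot: [0.039, 0.999, -0.003, 0.004]
contact_force: [-3.3, 1.1, 5.5]
opening: 0.541
```

Contact at TCP z 6.4 mm, so the daruma's base is on the metal. Release and rise.

Call:
{"fn": "apply_moves", "kwargs": {"moves": [[[0, 0, -0.0005, 0, 0, 0, 0], [0, 0, -0.0005, 0, 0, 0, -0.4], [0, 0, 0, 0, 0, 0, -1], [0, 0, 0, 0, 0, 0, -1], [0, 0, -0.02, 0, 0, 0, -1], [0, 0, -0.04, 0, 0, 0, -1], [0, 0, -0.04, 0, 0, 0, -1], [0, 0, -0.03, 0, 0, 0, -1], [0, 0, 0, 0, 0, 0, -1]]]}}

```text
time: 9.0
eef_pos: [0.4691, -0.0461, 0.1408]
tcp_rot: [0.039, 0.999, -0.003, 0.003]
contact_force: [-0.0, 0.3, 0.6]
opening: 1.001
```

```bash
python3 -c "
from h import *
go((.615,-.004,.17),84.6)
s=cam('side');t=cam('top')
P=((0,15,150),(15,120,255),(160,15,150),(180,120,255))
h=cv2.cvtColor(t,cv2.COLOR_RGB2HSV);m=cv2.inRange(h,*P[:2])|cv2.inRange(h,*P[2:]);k=np.zeros_like(m);k[145:185,235:285]=1;m*=k
c=max(cv2.findContours(m,cv2.RETR_EXTERNAL,cv2.CHAIN_APPROX_NONE)[0],key=cv2.contourArea)
print(cv2.minAreaRect(np.array([onz('top',p,.082)[:2] for p in c[:,0]],np.float32)*1000))
R=((0,150,60),(6,255,255),(172,150,60),(180,255,255))
b,sb=blob(s,*R,box=(200,150,340,260));print('daruma side',sb,onz('side',b,.03))
"
```

```text
t 9.0 at [ 0.4691 -0.0461  0.1408] F [-0.   0.3  0.6] op 1.001 q6 -1.8
shift mm [-142.3   53.3  -28.4] rotvec [-0.3  0.4  0.9]
((614.932373046875, -3.8430614471435547), (47.538455963134766, 74.89427947998047), 84.52892303466797)
daruma side [247 213  17  21 283] [ 0.46961708 -0.05433041  0.03      ]
```

Call:
{"fn": "apply_moves", "kwargs": {"moves": [[[-0.02, 0.01, -0.01, 0, 0, 1, -1], [-0.03, 0.012, -0.01, 0, 0, 0, -1], [-0.03, 0.012, -0.005, 0, 0, 0, -1], [-0.03, 0.01, 0, 0, 0, 0, -1], [-0.02, 0.008, 0, 0, 0, 0, -1], [-0.01, 0, 0, 0, 0, 0, -1], [0, 0, 0, 0, 0, 0, -1], [0, 0, 0, 0, 0, 0, -1]]]}}

```text
time: 9.9
eef_pos: [0.6052, -0.0039, 0.1414]
tcp_rot: [0.049, 0.999, 0.001, -0.016]
contact_force: [-1.1, 0.1, 0.7]
opening: 1.0
```

```bash
python3 -c "
from h import *
go((.615,-.004,.070),84.6)"
```

```text
t 9.9 at [ 0.6052 -0.0039  0.1414] F [-1.1  0.1  0.7] op 1.0 q6 -1.64
shift mm [-12.    0.9  71. ] rotvec [-0.  -1.8 -0.2]
```

Call:
{"fn": "apply_moves", "kwargs": {"moves": [[[-0.01, 0.001, 0.01, 0, -1.8, 0, -1], [0, 0, 0.018, 0, 0, 0, -1], [0, 0, 0.018, 0, 0, 0, -1], [0, 0, 0.01, 0, 0, 0, -1], [0, 0, 0.002, 0, 0, 0, -1], [0, 0, 0, 0, 0, 0, -1]]]}}

```text
time: 10.5
eef_pos: [0.609, -0.0056, 0.0798]
tcp_rot: [0.051, 0.999, -0.0, -0.003]
contact_force: [-0.2, 0.0, 0.7]
opening: 0.997
```

```bash
python3 -c "
from h import *
go((.615,-.004,.070),84.6)"
```

```text
t 10.5 at [ 0.609  -0.0056  0.0798] F [-0.2  0.   0.7] op 0.997 q6 -1.64
shift mm [-5.9  2.2  9.7] rotvec [-0.  -0.3 -0.4]
```

Call:
{"fn": "apply_moves", "kwargs": {"moves": [[[-0.006, 0.002, 0.003, 0, 0, 0, -1], [0, 0, 0.003, 0, 0, 0, -1], [0, 0, 0.002, 0, 0, 0, -0.6], [0, 0, 0, 0, 0, 0, -0.4]]]}}

```text
time: 10.9
eef_pos: [0.6172, -0.0045, 0.0739]
tcp_rot: [0.051, 0.999, -0.001, -0.0]
contact_force: [-0.1, 0.4, -0.3]
opening: 0.708
```

```bash
python3 -c "
from h import *
go((.615,-.004,.070),84.6)"
```

```text
t 10.9 at [ 0.6172 -0.0045  0.0739] F [-0.1  0.4 -0.3] op 0.708 q6 -1.64
shift mm [2.3 0.3 3.9] rotvec [-0.1 -0.  -0.4]
```

Call:
{"fn": "apply_moves", "kwargs": {"moves": [[[0.002, 0, 0.003, 0, 0, 0, -0.4], [0, 0, 0.0015, 0, 0, 0, -0.3], [0, 0, 0, 0, 0, 0, 0], [0, 0, -0.0003, 0, 0, 0, 0.5], [0, 0, -0.0003, 0, 0, 0, 1], [0, 0, -0.0003, 0, 0, 0, 1], [0, 0, -0.0003, 0, 0, 0, 1]]], "force": 30}}

```text
time: 11.6
eef_pos: [0.6151, -0.0042, 0.0706]
tcp_rot: [0.05, 0.999, -0.001, -0.0]
contact_force: [-0.5, 0.4, -1.2]
opening: 0.551
```

```bash
python3 -c "
from h import *
go((.615,-.004,.070),84.6)"
```

```text
t 11.6 at [ 0.6151 -0.0042  0.0706] F [-0.5  0.4 -1.2] op 0.551 q6 -1.64
shift mm [0.1 0.2 0.6] rotvec [-0.1 -0.  -0.4]
```

Call:
{"fn": "apply_moves", "kwargs": {"moves": [[[0, 0, -0.005, 0, 0, 0, 1], [0, 0, -0.015, 0, 0, 0, 1], [0, 0, -0.02, 0, 0, 0, 1], [0, 0, -0.02, 0, 0, 0, 1], [0.02, 0.022, 0, 0, 0, 0, 1], [0.03, 0.033, 0, 0, 0, 0, 1], [0.03, 0.033, 0, 0, 0, 0, 1], [0.03, 0.033, 0, 0, 0, 0, 1], [0.03, 0.033, 0, 0, 0, 0, 1], [0.025, 0.03, 0, 0, 0, 0, 1], [0.015, 0.015, 0, 0, 0, 0, 1], [0, 0, 0, 0, 0, 0, 1]]]}}

```text
time: 12.8
eef_pos: [0.4565, 0.2186, 0.1475]
tcp_rot: [0.052, 0.999, 0.001, 0.01]
contact_force: [-0.3, 0.3, -0.6]
opening: 0.55
```

```bash
python3 -c "
from h import *
go((.438,.2335,.04),84.6)
s=cam('side','s4');t=cam('top','t4')
cv2.imwrite('pics/c4.png',np.hstack([cv2.resize(x,(400,300),interpolation=cv2.INTER_CUBIC) for x in(s[100:310,150:430,::-1],t[110:230,170:330,::-1])]))"
```

```text
t 12.8 at [0.4565 0.2186 0.1475] F [-0.3  0.3 -0.6] op 0.55 q6 -1.22
shift mm [ 22.   12.6 107.1] rotvec [ 0.2  1.1 -0.6]
```

View pics/c4.png

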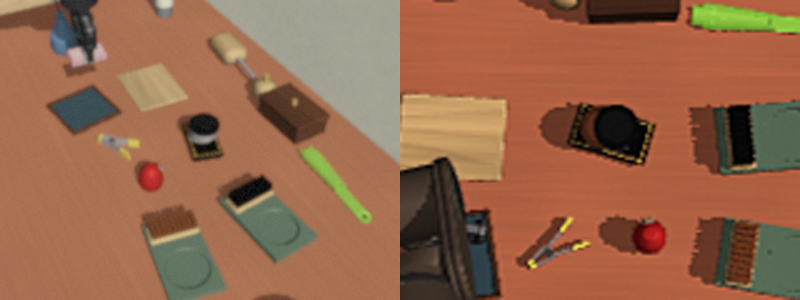

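The mirror is held, the daruma stands upright on the metal, and the two tins are in view. Lower the mirror into the walnut tray.

Call:
{"fn": "apply_moves", "kwargs": {"moves": [[[0.015, 0.009, 0.01, 0, 1.1, -0.5, 1], [0.007, 0.004, 0.02, 0, 0, 0, 1], [0, 0, 0.02, 0, 0, 0, 1], [0, 0, 0.02, 0, 0, 0, 1], [0, 0, 0.015, 0, 0, 0, 1], [0, 0, 0.01, 0, 0, 0, 1], [0, 0, 0, 0, 0, 0, 1], [0, 0, 0, 0, 0, 0, 1]]]}}

```text
time: 13.7
eef_pos: [0.4393, 0.2298, 0.0479]
tcp_rot: [0.054, 0.999, 0.001, -0.001]
contact_force: [0.2, -0.0, -0.8]
opening: 0.551
```

```bash
python3 -c "
from h import *
go((.438,.2335,.007),84.6)"
```

```text
t 13.7 at [0.4393 0.2298 0.0479] F [ 0.2 -0.  -0.8] op 0.551 q6 -1.19
shift mm [ 1.6  3.5 40.9] rotvec [ 0.2 -0.2 -0.8]
```

Call:
{"fn": "apply_moves", "kwargs": {"moves": [[[0.002, 0.003, 0.01, 0, 0, 0, 1], [0, 0, 0.012, 0, 0, 0, 1], [0, 0, 0.008, 0, 0, 0, 1], [0, 0, 0.003, 0, 0, 0, 1], [0, 0, 0.001, 0, 0, 0, 1], [0, 0, 0, 0, 0, 0, 1]]]}}

```text
time: 14.3
eef_pos: [0.439, 0.2338, 0.0127]
tcp_rot: [0.054, 0.999, 0.002, 0.0]
contact_force: [-0.1, 0.1, -0.4]
opening: 0.556
```

```bash
python3 -c "
from h import *
go((.438,.2335,.007),84.6)"
```

```text
t 14.3 at [0.439  0.2338 0.0127] F [-0.1  0.1 -0.4] op 0.556 q6 -1.18
shift mm [ 0.9 -0.4  5.7] rotvec [ 0.2  0.  -0.8]
```

Call:
{"fn": "apply_moves", "kwargs": {"moves": [[[0, 0, 0.002, 0, 0, 0, 1], [0, 0, 0.0015, 0, 0, 0, 1], [0, 0, 0.001, 0, 0, 0, 1], [0, 0, 0.001, 0, 0, 0, 1]]]}}

```text
time: 14.7
eef_pos: [0.4399, 0.2341, 0.0079]
tcp_rot: [0.054, 0.999, 0.002, 0.001]
contact_force: [0.0, -0.1, -1.0]
opening: 0.551
```

Call:
{"fn": "apply_moves", "kwargs": {"moves": [[[0, 0, 0.001, 0, 0, 0, 1], [0, 0, 0.001, 0, 0, 0, 1], [0, 0, 0.0005, 0, 0, 0, 1]]]}}

```text
time: 15.0
eef_pos: [0.4402, 0.2342, 0.0059]
tcp_rot: [0.054, 0.999, 0.002, 0.001]
contact_force: [-2.7, -0.2, 6.7]
opening: 0.55
```

Call:
{"fn": "apply_moves", "kwargs": {"moves": [[[0, 0, 0, 0, 0, 0, 0], [0, 0, 0, 0, 0, 0, -0.4], [0, 0, 0, 0, 0, 0, -0.5], [0, 0, -0.01, 0, 0, 0, -0.5], [0, 0, -0.04, 0, 0, 0, -0.5], [0, 0, -0.04, 0, 0, 0, -1], [0, 0, -0.04, 0, 0, 0, -1], [0, 0, 0, 0, 0, 0, -1]]]}}

```text
time: 15.8
eef_pos: [0.4394, 0.2334, 0.1417]
tcp_rot: [0.054, 0.999, 0.002, 0.001]
contact_force: [0.5, 0.7, 0.6]
opening: 1.001
```

Call:
{"fn": "apply_moves", "kwargs": {"moves": [[[0, 0, 0, 0, 0, 8, -1], [0, 0, 0, 0, 0, 8, -1], [0, 0, 0, 0, 0, 8, -1], [0, 0, 0, 0, 0, 8, -1], [0, 0, 0, 0, 0, 8, -1], [0, 0, 0, 0, 0, 8, -1], [0, 0, 0, 0, 0, 8, -1], [0, 0, 0, 0, 0, 8, -1], [0, 0, 0, 0, 0, 8, -1], [0, 0, 0, 0, 0, 6, -1], [0, 0, 0, 0, 0, 0, -1]]]}}

```text
time: 16.9
eef_pos: [0.4377, 0.2329, 0.1432]
tcp_rot: [0.691, 0.723, 0.004, -0.0]
contact_force: [0.2, -0.2, -0.4]
opening: 1.003
```

```bash
python3 - <<'E'
from h import *
go((.612,-.01,.17),5)
t=cam('top','t5');s=cam('side','s5')
a=cv2.imread('pics/t4.png')
cv2.imwrite('pics/c5.png',np.hstack([cv2.resize(x,(400,400),interpolation=cv2.INTER_CUBIC) for x in(a[140:180,240:280],s[160:230,270:340,::-1])]))
for nm,im in(('t4',a),):
    g=cv2.cvtColor(im,cv2.COLOR_BGR2HSV)
    sub=g[145:180,235:285];print(sub[::4,::4,2]);print(sub[::4,::4,0])
E
```

```text
t 16.9 at [0.4377 0.2329 0.1432] F [ 0.2 -0.2 -0.4] op 1.003 q6 0.24
shift mm [-250.3  163.5  -27.4] rotvec [ 0.3 -0.3 -2.4]
[[173 174 175 177 177 176 177 175 175 177 177 178 178]
 [179 179 181 177 177 178 177 175 174 175 176 176 178]
 [ 92 105  55  51  14   7   5 182 178 177 176 176 177]
 [101  84  48  73  17  17  17   6 162 176 173 174 175]
 [103  30  61  54  15  16  17  11   5  77 172 172 172]
 [105  35  41  88  10  16  17  11   6 171 175 175 176]
 [117 119  24  16  72   7  32   7 119 177 175 172 174]
 [177 180 180 184 161  53  19 113   4 178 177 176 175]
 [177 178 180 178 178 177 178 183 176 171 171 170 172]]
[[  8   8   8   8   8   8   8   8   8   8   8   9   8]
 [  8   8   8   8   9   8   9   8   8   8   8   8   8]
 [  8   8  19  11   8  96 120   8   8   8   8   9   9]
 [  8   7   9   9   0 150  60 110   8   8   9   8   8]
 [  8  21   9   9   0   0 150 120 120   4   8   8   8]
 [  8  20   9   9 100  30 150 165 120   8   8   8   8]
 [  8   8   2  90  15 116 160   0  18   8   8   8   8]
 [  8   8   8   8   8   7  15  18  90   8   8   8   8]
 [  8   8   8   8   8   8   8   8   8   8   8   8   9]]
```

View pics/c5.png

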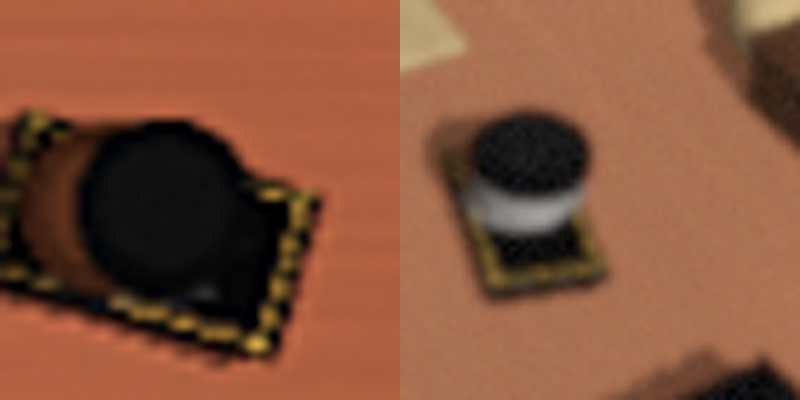

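```bash
python3 - <<'E'
from h import *
f=lambda x,y:((x+.5)/10-.5+240,(y+.5)/10-.5+140)
g=lambda x,y:((x+.5)*70/400-.5+270,(y+.5)*70/400-.5+160)
print('black',onz('top',f(171,213),.068),onz('side',g(530,156),.068),tri(f(171,213),g(530,156)))
for p in[(78,213),(171,121),(245,165)]: print(onz('top',f(*p),.068))
for p in[(20,210),(110,118),(60,130)]: print('br',onz('top',f(*p),.044))
go((.612,-.01,.17),5)
E
```

```text
black [0.61429424 0.00131334 0.068     ] [ 0.79332826 -0.09987452  0.068     ] (array([ 0.69610898, -0.05841234,  0.07108688]), np.float64(0.20013634535201796))
[0.6138857  0.03303866 0.068     ]
[0.64658221 0.00164498 0.068     ]
[ 0.63144053 -0.0238233   0.068     ]
br [0.62029449 0.05357626 0.044     ]
br [0.65355857 0.02275605 0.044     ]
br [0.64902837 0.04011496 0.044     ]
t 17.0 at [0.4377 0.233  0.1432] F [ 0.2 -0.5 -0.1] op 0.998 q6 0.23
shift mm [-250.7  162.8  -27.3] rotvec [ 0.3 -0.3 -2.3]
```

```bash
python3 - <<'E'
from h import *
g=lambda x,y:((x+.5)*70/400-.5+270,(y+.5)*70/400-.5+160)
print(onz('side',g(130,156),.068))
go((.615,.001,.17),5)
E
```

```text
[ 0.61442747 -0.00685667  0.068     ]
t 17.0 at [0.4377 0.233  0.1432] F [ 0.2 -0.5 -0.1] op 0.998 q6 0.23
shift mm [-239.9  166.4  -27.3] rotvec [ 0.3 -0.3 -2.3]
```

Call:
{"fn": "apply_moves", "kwargs": {"moves": [[[-0.03, 0.021, -0.004, 0, 0, 0, -1], [-0.04, 0.028, -0.003, 0, 0, 0, -1], [-0.04, 0.028, -0.003, 0, 0, 0, -1], [-0.04, 0.028, -0.003, 0, 0, 0, -1], [-0.04, 0.028, -0.003, 0, 0, 0, -1], [-0.03, 0.02, -0.003, 0, 0, 0, -1], [-0.015, 0.01, 0, 0, 0, 0, -1], [0, 0, 0, 0, 0, -2, -1], [0, 0, 0, 0, 0, 0, -1]]]}}

```text
time: 17.9
eef_pos: [0.6192, -0.0024, 0.1611]
tcp_rot: [0.669, 0.743, 0.004, 0.0]
contact_force: [-0.2, 1.0, -0.8]
opening: 0.998
```

```bash
python3 - <<'E'
from h import *
go((.615,.001,.056),5)
E
```

```text
t 17.9 at [ 0.6192 -0.0024  0.1611] F [-0.2  1.  -0.8] op 0.998 q6 -0.28
shift mm [  3.3  -4.5 105.1] rotvec [ 0.3 -0.3  1. ]
```

Call:
{"fn": "apply_moves", "kwargs": {"moves": [[[0.003, -0.004, 0.01, 0, 0, 1, -1], [0, 0, 0.022, 0, 0, 0, -1], [0, 0, 0.022, 0, 0, 0, -1], [0, 0, 0.022, 0, 0, 0, -1], [0, 0, 0.012, 0, 0, 0, -1], [0, 0, 0.002, 0, 0, 0, -1], [0, 0, 0, 0, 0, 0, -1]]]}}

```text
time: 18.6
eef_pos: [0.6112, 0.0054, 0.0654]
tcp_rot: [0.675, 0.738, 0.003, -0.001]
contact_force: [-0.1, -0.2, 0.8]
opening: 1.001
```

```bash
python3 - <<'E'
from h import *
go((.615,.001,.054),5)
E
```

```text
t 18.6 at [0.6112 0.0054 0.0654] F [-0.1 -0.2  0.8] op 1.001 q6 -0.25
shift mm [-4.7  3.4 11.4] rotvec [ 0.2 -0.4  0.1]
```

Call:
{"fn": "apply_moves", "kwargs": {"moves": [[[-0.004, 0.003, 0.004, 0, 0, 0, -1], [0, 0, 0.005, 0, 0, 0, -1], [0, 0, 0.003, 0, 0, 0, -1], [0, 0, 0.001, 0, 0, 0, -1], [0, 0, -0.0003, 0, 0, 0, -0.8]]]}}

```text
time: 19.1
eef_pos: [0.6173, 0.0012, 0.0552]
tcp_rot: [0.675, 0.738, 0.005, 0.001]
contact_force: [0.5, -0.2, 0.2]
opening: 0.902
```

```bash
python3 - <<'E'
from h import *
go((.615,.001,.052),5)
E
```

```text
t 19.1 at [0.6173 0.0012 0.0552] F [ 0.5 -0.2  0.2] op 0.902 q6 -0.26
shift mm [ 0.  -2.3  3.2] rotvec [ 0.5 -0.3  0.1]
```

Call:
{"fn": "apply_moves", "kwargs": {"moves": [[[0, -0.002, 0.002, 0, 0, 0, -0.8], [0, 0, 0.0015, 0, 0, 0, -0.7], [0, 0, 0, 0, 0, 0, -0.4], [0, 0, 0, 0, 0, 0, 0.2], [0, 0, -0.0003, 0, 0, 0, 1], [0, 0, -0.0003, 0, 0, 0, 1], [0, 0, -0.0003, 0, 0, 0, 1]]], "force": 40}}

```text
time: 19.8
eef_pos: [0.6154, 0.0009, 0.0529]
tcp_rot: [0.675, 0.738, 0.005, 0.002]
contact_force: [0.1, 0.5, -0.3]
opening: 0.703
```

```bash
python3 - <<'E'
from h import *
go((.619,-.2495,.15),5)
E
```

```text
t 19.8 at [0.6154 0.0009 0.0529] F [ 0.1  0.5 -0.3] op 0.703 q6 -0.26
shift mm [-249.3  -17.5  -98.3] rotvec [ 0.6 -0.3  0.1]
```

Call:
{"fn": "apply_moves", "kwargs": {"moves": [[[0, 0, -0.005, 0, 0, 0, 1], [0, 0, -0.02, 0, 0, 0, 1], [0, 0, -0.03, 0, 0, 0, 1], [-0.025, -0.002, -0.005, 0, 0, 0, 1], [-0.04, -0.003, 0, 0, 0, 0, 1], [-0.04, -0.003, 0, 0, 0, 0, 1], [-0.04, -0.003, 0, 0, 0, 0, 1], [-0.04, -0.003, 0, 0, 0, 0, 1], [-0.03, -0.003, 0, 0, 0, 0, 1], [-0.015, 0, 0, 0, 0, 0, 1], [0, 0, 0, 0, 0, 0, 1], [0, 0, 0, 0, 0, 0, 1]]]}}

```text
time: 21.0
eef_pos: [0.6187, -0.2362, 0.1167]
tcp_rot: [0.674, 0.739, 0.005, 0.002]
contact_force: [0.1, 0.2, -0.4]
opening: 0.707
```

```bash
python3 - <<'E'
from h import *
go((.619,-.2495,.03),5)
t=cam('top','t6')
E
```

```text
t 21.0 at [ 0.6187 -0.2362  0.1167] F [ 0.1  0.2 -0.4] op 0.707 q6 -0.62
shift mm [-13.6  -1.8  86.7] rotvec [ 0.6 -0.2  0.3]
```

Call:
{"fn": "apply_moves", "kwargs": {"moves": [[[-0.013, -0.002, 0.01, 0.5, 0, 0, 1], [0, 0, 0.018, 0, 0, 0, 1], [0, 0, 0.018, 0, 0, 0, 1], [0, 0, 0.016, 0, 0, 0, 1], [0, 0, 0.006, 0, 0, 0, 1], [0, 0, 0, 0, 0, 0, 1], [0, 0, 0, 0, 0, 0, 1]]]}}

```text
time: 21.75
eef_pos: [0.6171, -0.2428, 0.0398]
tcp_rot: [0.671, 0.741, 0.002, -0.004]
contact_force: [0.1, -0.3, -0.2]
opening: 0.708
```

```bash
python3 - <<'E'
from h import *
go((.619,-.2495,.017),5)
E
```

```text
t 21.75 at [ 0.6171 -0.2428  0.0398] F [ 0.1 -0.3 -0.2] op 0.708 q6 -0.63
shift mm [-7.   1.3 22.7] rotvec [-0.2 -0.5  0.7]
```

Call:
{"fn": "apply_moves", "kwargs": {"moves": [[[-0.006, 0.001, 0, 0, -0.4, 0, 1], [-0.001, 0, 0.004, 0, 0, 0, 1], [0, 0, 0.005, 0, 0, 0, 1], [0, 0, 0.003, 0, 0, 0, 1], [0, 0, 0, 0, 0, 0, 1]]]}}

```text
time: 22.25
eef_pos: [0.6207, -0.2515, 0.0298]
tcp_rot: [0.671, 0.741, -0.0, 0.001]
contact_force: [-0.3, 0.7, -0.8]
opening: 0.704
```

```bash
python3 - <<'E'
from h import *
go((.619,-.2495,.017),5)
s=cam('side','s7');t=cam('top','t7')
cv2.imwrite('pics/c7.png',np.hstack([cv2.resize(x,(400,300),interpolation=cv2.INTER_CUBIC) for x in(s[210:285,290:390,::-1],t[140:185,290:350,::-1])]))
E
```

```text
t 22.25 at [ 0.6207 -0.2515  0.0298] F [-0.3  0.7 -0.8] op 0.704 q6 -0.63
shift mm [ 2.2 -1.5 12.8] rotvec [0.1 0.1 0.7]
```

View pics/c7.png

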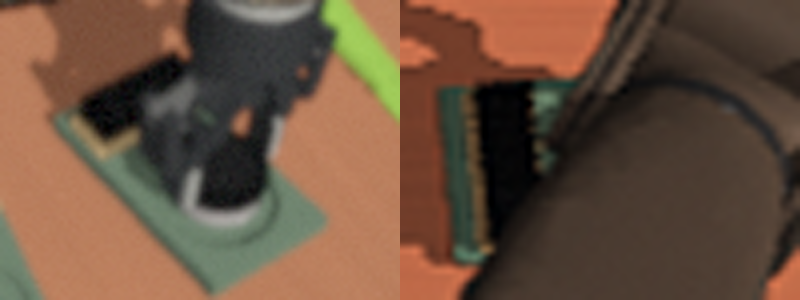

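The side view shows the tin just above the recess and about centred. Lower it.

Call:
{"fn": "apply_moves", "kwargs": {"moves": [[[0.002, -0.001, 0.003, 0, 0, 0, 1], [0, 0, 0.003, 0, 0, 0, 1], [0, 0, 0.002, 0, 0, 0, 1], [0, 0, 0.0015, 0, 0, 0, 1], [0, 0, 0.001, 0, 0, 0, 1]]]}}

```text
time: 22.85
eef_pos: [0.6198, -0.2494, 0.0192]
tcp_rot: [0.671, 0.741, -0.0, 0.002]
contact_force: [-0.6, -0.1, -0.2]
opening: 0.7
```

Call:
{"fn": "apply_moves", "kwargs": {"moves": [[[0, 0, 0.001, 0, 0, 0, 1], [0, 0, 0.001, 0, 0, 0, 1], [0, 0, 0.001, 0, 0, 0, 1]]]}}

```text
time: 23.15
eef_pos: [0.6199, -0.2496, 0.0169]
tcp_rot: [0.671, 0.742, -0.0, 0.002]
contact_force: [-3.2, 0.9, 6.8]
opening: 0.707
```

Call:
{"fn": "apply_moves", "kwargs": {"moves": [[[0, 0, 0, 0, 0, 0, -0.5], [0, 0, 0, 0, 0, 0, -0.8], [0, 0, 0, 0, 0, 0, -1], [0, 0, -0.01, 0, 0, 0, -1], [0, 0, -0.04, 0, 0, 0, -1], [0, 0, -0.04, 0, 0, 0, -1], [0, 0, -0.03, 0, 0, 0, -1], [0.03, 0.0, 0, 0, 0, 0, -1], [0.03, 0, 0, 0, 0, 0, -1], [0.03, 0, 0, 0, 0, 0, -1], [0, 0, 0, 0, 0, 0, -1]]]}}

```text
time: 24.25
eef_pos: [0.6122, -0.1588, 0.148]
tcp_rot: [0.672, 0.74, 0.001, 0.005]
contact_force: [0.3, -0.2, -0.1]
opening: 0.996
```

```bash
python3 - <<'E'
from h import *
go((.619,.02,.15),-8.6)
s=cam('side','s8');t=cam('top','t8')
cv2.imwrite('pics/c8.png',np.hstack([cv2.resize(x,(400,400),interpolation=cv2.INTER_CUBIC) for x in(t[140:180,235:275,::-1],s[210:290,290:370,::-1])]))
E
```

```text
t 24.25 at [ 0.6122 -0.1588  0.148 ] F [ 0.3 -0.2 -0.1] op 0.996 q6 -0.51
shift mm [177.3  24.   -3. ] rotvec [ 0.6  0.3 14.1]
```

View pics/c8.png

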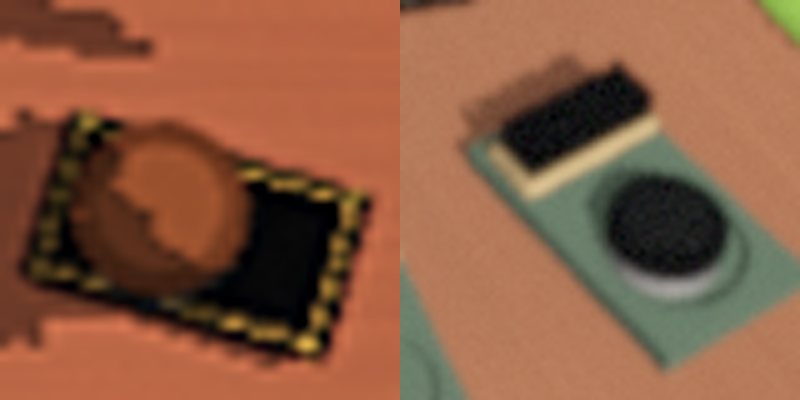

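The black tin sits flat in its recess. The brown tin is on the stand, a circle centred at crop (161,209).

```bash
python3 - <<'E'
from h import *
p=onz('top',(235+162/10-.5,140+209.5/10-.5),.044);print(p)
go((p[0],p[1],.14),-8.6)
E
```

```text
[0.62105969 0.02182245 0.044     ]
t 24.35 at [ 0.6129 -0.1617  0.1482] F [-0.7 -0.4 -0.9] op 1.002 q6 -0.51
shift mm [181.9  25.5   6.9] rotvec [ 0.6  0.4 14. ]
```

Call:
{"fn": "apply_moves", "kwargs": {"moves": [[[0.03, 0.003, 0, 0, 0, 0, -1], [0.04, 0.005, 0, 0, 0, 0, -1], [0.04, 0.005, 0, 0, 0, 0, -1], [0.04, 0.005, 0, 0, 0, 0, -1], [0.02, 0.002, 0, 0, 0, 0, -1], [0, 0, 0, 0, 0, 7, -1], [0, 0, 0, 0, 0, 7, -1], [0, 0, 0, 0, 0, 0, -1]]]}}

```text
time: 25.15
eef_pos: [0.6208, 0.0057, 0.1484]
tcp_rot: [0.764, 0.645, 0.002, 0.009]
contact_force: [1.1, 0.5, 0.2]
opening: 1.0
```

```bash
python3 - <<'E'
from h import *
p=onz('top',(235+162/10-.5,140+209.5/10-.5),.044)
go((p[0],p[1],.03),-8.6)
E
```

```text
t 25.15 at [0.6208 0.0057 0.1484] F [1.1 0.5 0.2] op 1.0 q6 0.02
shift mm [ 17.   -4.5 118.2] rotvec [ 1.   0.5 -1. ]
```

Call:
{"fn": "apply_moves", "kwargs": {"moves": [[[0.014, -0.003, 0.01, 0.8, 0.5, -1, -1], [0.002, 0, 0.022, 0, 0, 0, -1], [0, 0, 0.022, 0, 0, 0, -1], [0, 0, 0.022, 0, 0, 0, -1], [0, 0, 0.015, 0, 0, 0, -1], [0, 0, 0.006, 0, 0, 0, -1], [0, 0, 0, 0, 0, 0, -1], [0, 0, 0, 0, 0, 0, -1]]]}}

```text
time: 25.95
eef_pos: [0.6227, 0.0214, 0.0459]
tcp_rot: [0.754, 0.657, 0.001, -0.0]
contact_force: [-0.1, 0.0, 0.0]
opening: 0.996
```

```bash
python3 - <<'E'
from h import *
go((.6205,.021,.029),-8.6)
E
```

```text
t 25.95 at [0.6227 0.0214 0.0459] F [-0.1  0.   0. ] op 0.996 q6 0.01
shift mm [-0.7 -2.1 16.9] rotvec [ 0.1 -0.1  0.7]
```

Call:
{"fn": "apply_moves", "kwargs": {"moves": [[[-0.001, -0.002, 0.007, 0, 0, 0, -1], [0, 0, 0.006, 0, 0, 0, -1], [0, 0, 0.003, 0, 0, 0, -0.8], [0, 0, 0.001, 0, 0, 0, -0.7]]]}}

```text
time: 26.35
eef_pos: [0.6226, 0.0203, 0.0308]
tcp_rot: [0.754, 0.657, 0.003, 0.002]
contact_force: [-1.2, -0.2, -0.0]
opening: 0.845
```

```bash
python3 - <<'E'
from h import *
go((.6205,.021,.029),-8.6)
E
```

```text
t 26.35 at [0.6226 0.0203 0.0308] F [-1.2 -0.2 -0. ] op 0.845 q6 0.0
shift mm [ 0.4 -2.2  1.8] rotvec [ 0.4 -0.1  0.7]
```

Call:
{"fn": "apply_moves", "kwargs": {"moves": [[[0, -0.002, 0.001, 0, 0, 0, -0.7], [0, 0, 0.001, 0, 0, 0, -0.6], [0, 0, 0, 0, 0, 0, -0.4], [0, 0, 0, 0, 0, 0, 0.2], [0, 0, -0.0003, 0, 0, 0, 1], [0, 0, -0.0003, 0, 0, 0, 1], [0, 0, -0.0003, 0, 0, 0, 1]]], "force": 40}}

```text
time: 27.05
eef_pos: [0.6205, 0.0207, 0.0298]
tcp_rot: [0.754, 0.657, 0.003, 0.002]
contact_force: [1.1, -0.2, -1.0]
opening: 0.708
```

```bash
python3 - <<'E'
from h import *
go((.437,-.2505,.12),-8.6)
E
```

```text
t 27.05 at [0.6205 0.0207 0.0298] F [ 1.1 -0.2 -1. ] op 0.708 q6 0.0
shift mm [-293.6 -143.9  -91.9] rotvec [ 0.4 -0.1  0.7]
```

Call:
{"fn": "apply_moves", "kwargs": {"moves": [[[0, 0, -0.005, 0, 0, 0, 1], [0, 0, -0.025, 0, 0, 0, 1], [0, 0, -0.04, 0, 0, 0, 1], [-0.02, -0.01, -0.015, 0, 0, 0, 1], [-0.035, -0.017, 0, 0, 0, 0, 1], [-0.04, -0.02, 0, 0, 0, 0, 1], [-0.04, -0.02, 0, 0, 0, 0, 1], [-0.04, -0.02, 0, 0, 0, 0, 1], [-0.04, -0.02, 0, 0, 0, 0, 1], [-0.035, -0.017, 0, 0, 0, 0, 1], [-0.02, -0.01, 0, 0, 0, 0, 1], [0, 0, 0, 0, 0, 0, 1]]]}}

```text
time: 28.25
eef_pos: [0.4463, -0.2376, 0.1221]
tcp_rot: [0.753, 0.658, 0.004, 0.006]
contact_force: [-0.4, -0.4, -0.7]
opening: 0.697
```

```bash
python3 - <<'E'
from h import *
go((.437,-.2505,.04),-8.6)
E
```

```text
t 28.25 at [ 0.4463 -0.2376  0.1221] F [-0.4 -0.4 -0.7] op 0.697 q6 -0.56
shift mm [-13.9  -8.7  82. ] rotvec [0.9 0.1 1. ]
```

Call:
{"fn": "apply_moves", "kwargs": {"moves": [[[-0.012, -0.008, 0.01, 0.8, 0, 1, 1], [-0.001, 0, 0.018, 0, 0, 0, 1], [0, 0, 0.018, 0, 0, 0, 1], [0, 0, 0.016, 0, 0, 0, 1], [0, 0, 0.006, 0, 0, 0, 1], [0, 0, 0, 0, 0, 0, 1], [0, 0, 0, 0, 0, 0, 1]]]}}

```text
time: 28.95
eef_pos: [0.4402, -0.2487, 0.0556]
tcp_rot: [0.758, 0.652, 0.001, 0.004]
contact_force: [0.1, -0.2, -1.0]
opening: 0.701
```

```bash
python3 - <<'E'
from h import *
go((.437,-.2505,.018),-8.6)
E
```

```text
t 28.95 at [ 0.4402 -0.2487  0.0556] F [ 0.1 -0.2 -1. ] op 0.701 q6 -0.56
shift mm [-2.2 -3.2 37.6] rotvec [ 0.4  0.2 -0.1]
```

Call:
{"fn": "apply_moves", "kwargs": {"moves": [[[-0.002, -0.003, 0.01, 0, 0, 0, 1], [0, 0, 0.01, 0, 0, 0, 1], [0, 0, 0.008, 0, 0, 0, 1], [0, 0, 0.002, 0, 0, 0, 1], [0, 0, 0, 0, 0, 0, 1]]]}}

```text
time: 29.45
eef_pos: [0.4383, -0.2511, 0.025]
tcp_rot: [0.758, 0.652, 0.001, 0.006]
contact_force: [0.6, -0.4, -1.9]
opening: 0.703
```

```bash
python3 - <<'E'
from h import *
go((.437,-.2505,.018),-8.6)
E
```

```text
t 29.45 at [ 0.4383 -0.2511  0.025 ] F [ 0.6 -0.4 -1.9] op 0.703 q6 -0.57
shift mm [ 0.5 -1.4  7. ] rotvec [ 0.6  0.3 -0. ]
```

Call:
{"fn": "apply_moves", "kwargs": {"moves": [[[0, -0.001, 0.002, 0, 0, 0, 1], [0, 0, 0.002, 0, 0, 0, 1], [0, 0, 0.001, 0, 0, 0, 1], [0, 0, 0.001, 0, 0, 0, 1]]]}}

```text
time: 29.85
eef_pos: [0.4377, -0.2515, 0.0191]
tcp_rot: [0.758, 0.652, 0.001, 0.006]
contact_force: [-0.6, -0.8, -1.2]
opening: 0.705
```

Call:
{"fn": "apply_moves", "kwargs": {"moves": [[[0, 0, 0.001, 0, 0, 0, 1], [0, 0, 0.001, 0, 0, 0, 1]]]}}

```text
time: 30.05
eef_pos: [0.4378, -0.2517, 0.0175]
tcp_rot: [0.758, 0.652, 0.001, 0.006]
contact_force: [-2.3, 1.1, 6.4]
opening: 0.703
```

Call:
{"fn": "apply_moves", "kwargs": {"moves": [[[0, 0, 0, 0, 0, 0, -0.5], [0, 0, 0, 0, 0, 0, -0.8], [0, 0, 0, 0, 0, 0, -1], [0, 0, -0.01, 0, 0, 0, -1], [0, 0, -0.04, 0, 0, 0, -1], [0, 0, -0.04, 0, 0, 0, -1], [0, 0, -0.03, 0, 0, 6, -1], [0.03, 0.016, 0, 0, 0, 0, -1], [0.03, 0.016, 0, 0, 0, 0, -1], [0.03, 0.02, 0, 0, 0, 0, -1], [0, 0, 0, 0, 0, 0, -1]]]}}

```text
time: 31.15
eef_pos: [0.5139, -0.1766, 0.1505]
tcp_rot: [0.794, 0.608, 0.004, 0.011]
contact_force: [-0.2, 0.2, -0.3]
opening: 1.002
```

```bash
python3 - <<'E'
from h import *
s=cam('side','s9');t=cam('top','t9')
cv2.imwrite('pics/c9.png',np.hstack([cv2.resize(x,(400,400),interpolation=cv2.INTER_CUBIC) for x in(t[140:180,235:275,::-1],s[230:310,240:320,::-1])]))
go((.6175,.008,.13),-14.5)
E
```

```text
t 31.25 at [ 0.512  -0.1782  0.1498] F [-0.1 -0.4 -0.4] op 0.999 q6 -0.25
shift mm [207.6  52.5  19.2] rotvec [ 1.1  0.5 -0.7]
```

View pics/c9.png

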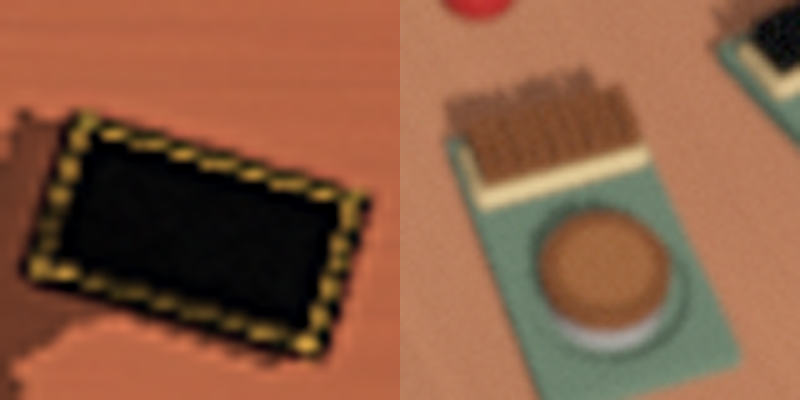

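The brown tin is in its recess. The stand is bare, with corners at crop (75,112), (370,195), (325,355) and (25,272).

```bash
python3 - <<'E'
from h import *
Q=np.array([onz('top',(235+x/10-.5,140+y/10-.5),.02)[:2] for x,y in[(75,112),(370,196),(325,355),(25,272)]],np.float32)*1000
print(Q.round(),cv2.minAreaRect(Q))
E
```

```text
[[662.  53.]
 [633. -52.]
 [575. -36.]
 [604.  70.]] ((618.392333984375, 9.135746002197266), (109.67426300048828, 60.553524017333984), 74.84552001953125)
```

Call:
{"fn": "apply_moves", "kwargs": {"moves": [[[0.03, 0.008, 0, 0, 0, 0, -1], [0.04, 0.01, 0, 0, 0, 0, -1], [0.04, 0.01, 0, 0, 0, 0, -1], [0.04, 0.01, 0.005, 0, 0, 0, -1], [0.035, 0.009, 0, 0, 0, 0, -1], [0.015, 0.004, 0, 0, 0, 0, -1], [0, 0, 0, 1, 0.5, -0.7, -1], [0, 0, 0, 0, 0, 0, -1]]]}}

```text
time: 32.05
eef_pos: [0.6127, -0.0024, 0.1439]
tcp_rot: [0.794, 0.608, -0.002, 0.0]
contact_force: [0.2, -0.0, 0.1]
opening: 0.998
```

```bash
python3 - <<'E'
from h import *
go((.617,.008,.03),-14.5)
E
```

```text
t 32.05 at [ 0.6127 -0.0024  0.1439] F [ 0.2 -0.   0.1] op 0.998 q6 0.1
shift mm [ 11.5   1.7 113.9] rotvec [-0.1  0.2 -0.7]
```

Call:
{"fn": "apply_moves", "kwargs": {"moves": [[[0.011, 0.002, 0.01, 0, 0, -0.7, -1], [0.001, 0, 0.022, 0, 0, 0, -1], [0, 0, 0.022, 0, 0, 0, -1], [0, 0, 0.022, 0, 0, 0, -1], [0, 0, 0.015, 0, 0, 0, -1], [0, 0, 0.006, 0, 0, 0, -1], [0, 0, 0, 0, 0, 0, -1], [0, 0, 0, 0, 0, 0, -1]]]}}

```text
time: 32.85
eef_pos: [0.616, 0.0015, 0.042]
tcp_rot: [0.793, 0.609, -0.002, 0.0]
contact_force: [0.0, -0.5, 0.3]
opening: 0.996
```

```bash
python3 - <<'E'
from h import *
go((.618,.009,.005),-14.8)
E
```

```text
t 32.85 at [0.616  0.0015 0.042 ] F [ 0.  -0.5  0.3] op 0.996 q6 0.1
shift mm [ 7.9  0.1 37. ] rotvec [-0.2  0.2 -0.2]
```

Call:
{"fn": "apply_moves", "kwargs": {"moves": [[[0.008, 0, 0.01, 0, 0, 0, -1], [0, 0, 0.012, 0, 0, 0, -1], [0, 0, 0.008, 0, 0, 0, -1], [0, 0, 0.003, 0, 0, 0, -1], [0, 0, 0, 0, 0, 0, -1]]]}}

```text
time: 33.35
eef_pos: [0.6203, 0.0099, 0.0089]
tcp_rot: [0.793, 0.609, -0.001, 0.002]
contact_force: [0.3, -0.2, 0.6]
opening: 1.003
```

```bash
python3 - <<'E'
from h import *
go((.618,.009,.005),-14.8)
E
```

```text
t 33.35 at [0.6203 0.0099 0.0089] F [ 0.3 -0.2  0.6] op 1.003 q6 0.12
shift mm [-1.5 -2.   3.9] rotvec [ 0.1  0.2 -0.1]
```

Call:
{"fn": "apply_moves", "kwargs": {"moves": [[[-0.001, -0.002, 0.002, 0, 0, 0, -0.9], [0, 0, 0.001, 0, 0, 0, -0.7], [0, 0, 0, 0, 0, 0, -0.4], [0, 0, 0, 0, 0, 0, 0.2], [0, 0, -0.0003, 0, 0, 0, 1], [0, 0, -0.0003, 0, 0, 0, 1], [0, 0, -0.0003, 0, 0, 0, 1]]], "force": 50}}

```text
time: 34.05
eef_pos: [0.6182, 0.0092, 0.0074]
tcp_rot: [0.793, 0.609, -0.0, 0.002]
contact_force: [0.3, -0.3, -1.5]
opening: 0.728
```

```bash
python3 - <<'E'
from h import *
go((.613,.236,.06),-2.5)
E
```

```text
t 34.05 at [0.6182 0.0092 0.0074] F [ 0.3 -0.3 -1.5] op 0.728 q6 0.12
shift mm [217.6 -63.3 -53.5] rotvec [  0.1   0.2 -12.4]
```

Call:
{"fn": "apply_moves", "kwargs": {"moves": [[[0, 0, -0.004, 0, 0, 0, 1], [0, 0, -0.012, 0, 0, 0, 1], [0, 0, -0.02, 0, 0, 0, 1], [0, 0, -0.015, 0, 0, 0, 1], [0.025, -0.007, 0, 0, 0, 0, 1], [0.035, -0.01, 0, 0, 0, 0, 1], [0.035, -0.01, 0, 0, 0, 0, 1], [0.035, -0.01, 0, 0, 0, 0, 1], [0.035, -0.01, 0, 0, 0, 0, 1], [0.03, -0.009, 0, 0, 0, 0, 1], [0.015, -0.005, 0, 0, 0, 0, 1], [0, 0, 0, 0, 0, 0, 1]]]}}

```text
time: 35.25
eef_pos: [0.6177, 0.2348, 0.0717]
tcp_rot: [0.794, 0.608, 0.005, 0.006]
contact_force: [0.2, -0.7, -1.3]
opening: 0.726
```

Call:
{"fn": "apply_moves", "kwargs": {"moves": [[[0, 0, 0, 0, 0, -6, 1], [0, 0, 0, 0, 0, -6, 1], [0, 0, 0, 0, 0, 0, 1]]]}}

```text
time: 35.55
eef_pos: [0.6182, 0.2318, 0.0727]
tcp_rot: [0.724, 0.69, 0.004, 0.007]
contact_force: [-0.3, -0.5, -1.6]
opening: 0.73
```

```bash
python3 - <<'E'
from h import *
s=cam('side','s10');t=cam('top','t10')
cv2.imwrite('pics/c10.png',np.hstack([cv2.resize(x,(400,300),interpolation=cv2.INTER_CUBIC) for x in(s[110:200,200:320,::-1],t[135:195,150:230,::-1])]))
go((.613,.236,.0135),-2.5)
E
```

```text
t 35.65 at [0.6183 0.2319 0.0727] F [ 0.7  0.3 -1.3] op 0.73 q6 0.26
shift mm [ 4.1 -6.5 59.1] rotvec [ 0.9  0.2 -0.4]
```

View pics/c10.png

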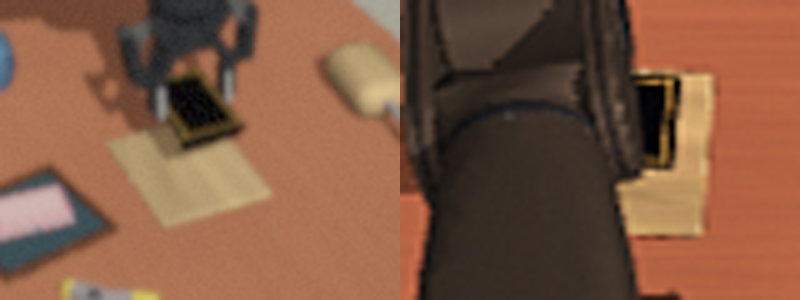

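The stand is held level above the board, and the mirror lies flat in the walnut tray. Lower the stand.

Call:
{"fn": "apply_moves", "kwargs": {"moves": [[[0.004, -0.006, 0.005, 0.8, 0, -0.4, 1], [0, 0, 0.012, 0, 0, 0, 1], [0, 0, 0.012, 0, 0, 0, 1], [0, 0, 0.01, 0, 0, 0, 1], [0, 0, 0.003, 0, 0, 0, 1], [0, 0, 0, 0, 0, 0, 1], [0, 0, 0, 0, 0, 0, 1]]]}}

```text
time: 36.35
eef_pos: [0.6109, 0.2342, 0.0246]
tcp_rot: [0.724, 0.689, -0.003, 0.001]
contact_force: [-0.3, -0.8, -0.8]
opening: 0.732
```

```bash
python3 - <<'E'
from h import *
go((.613,.236,.0135),-2.5)
E
```

```text
t 36.35 at [0.6109 0.2342 0.0246] F [-0.3 -0.8 -0.8] op 0.732 q6 0.27
shift mm [ 1.9  2.  11. ] rotvec [-0.2  0.3 -0.3]
```

Call:
{"fn": "apply_moves", "kwargs": {"moves": [[[0.002, 0.002, 0.003, 0, 0, 0, 1], [0, 0, 0.003, 0, 0, 0, 1], [0, 0, 0.001, 0, 0, 0, 1], [0, 0, 0.001, 0, 0, 0, 1]]]}}

```text
time: 36.75
eef_pos: [0.6145, 0.2367, 0.0175]
tcp_rot: [0.724, 0.69, -0.002, 0.001]
contact_force: [0.0, -0.2, -0.9]
opening: 0.727
```

Call:
{"fn": "apply_moves", "kwargs": {"moves": [[[0, 0, 0.001, 0, 0, 0, 1], [0, 0, 0.001, 0, 0, 0, 1]]]}}

```text
time: 36.95
eef_pos: [0.6147, 0.2367, 0.0157]
tcp_rot: [0.724, 0.69, -0.002, 0.002]
contact_force: [0.4, 0.1, -2.2]
opening: 0.727
```

Call:
{"fn": "apply_moves", "kwargs": {"moves": [[[0.0, -0.001, 0.001, 0, 0, 0, 1], [0, 0, 0.001, 0, 0, 0, 1], [0, 0, 0.0005, 0, 0, 0, 1]]]}}

```text
time: 37.25
eef_pos: [0.6136, 0.2367, 0.0131]
tcp_rot: [0.724, 0.69, -0.002, 0.002]
contact_force: [-0.1, 0.8, -0.8]
opening: 0.73
```

Call:
{"fn": "apply_moves", "kwargs": {"moves": [[[0.0, 0, 0.001, 0, 0, 0, 1], [0, 0, 0.0005, 0, 0, 0, 1]]]}}

```text
time: 37.45
eef_pos: [0.6137, 0.2368, 0.0125]
tcp_rot: [0.724, 0.69, -0.002, 0.002]
contact_force: [-1.9, -0.7, 2.6]
opening: 0.73
```

Call:
{"fn": "apply_moves", "kwargs": {"moves": [[[0, 0, 0, 0, 0, 0, -0.5], [0, 0, 0, 0, 0, 0, -0.8], [0, 0, 0, 0, 0, 0, -1], [0, 0, -0.01, 0, 0, 0, -1], [0, 0, -0.04, 0, 0, 0, -1], [0, 0, -0.05, 0, 0, 0, -1], [0, 0, -0.03, 0, 0, 0, -1], [-0.02, -0.01, 0, 0, 0, 0, -1], [-0.035, -0.018, 0, 0, 0, 0, -1], [-0.035, -0.018, 0, 0, 0, 0, -1], [-0.035, -0.018, 0, 0, 0, 0, -1], [-0.03, -0.015, 0, 0, 0, 0, -1]]]}}

```text
time: 38.65
eef_pos: [0.5299, 0.0855, 0.1571]
tcp_rot: [0.722, 0.692, 0.005, 0.007]
contact_force: [1.3, -1.3, 0.5]
opening: 1.006
```

Call:
{"fn": "apply_moves", "kwargs": {"moves": [[[-0.03, -0.018, 0, 0, 0, 0, -1], [-0.035, -0.018, 0, 0, 0, 0, -1], [-0.03, -0.018, 0, 0, 0, 0, -1], [-0.02, -0.01, 0, 0, 0, 0, -1], [0, 0, 0, 0, 0, 0, -1], [0, 0, 0, 0, 0, 0, -1]]]}}

```text
time: 39.25
eef_pos: [0.4583, -0.0336, 0.1624]
tcp_rot: [0.723, 0.69, 0.007, 0.012]
contact_force: [0.8, 0.2, -0.5]
opening: 1.001
```

```bash
python3 - <<'E'
from h import *
s=cam('side','s11');t=cam('top','t11')
cv2.imwrite('pics/c11.png',np.hstack([cv2.resize(x,(400,400),interpolation=cv2.INTER_CUBIC) for x in(t[140:190,165:215,::-1],s[120:220,180:280,::-1])]))
R=((0,150,60),(6,255,255),(172,150,60),(180,255,255))
b,sb=blob(s,*R,box=(200,150,340,260));print('daruma side',b,sb,onz('side',b,.03))
go((.470,-.047,.06),-2.5)
E
```

```text
daruma side [254.93571429 223.70357143] [247 213  17  21 280] [ 0.46956002 -0.05489834  0.03      ]
t 39.35 at [ 0.4586 -0.033   0.1622] F [0.7 0.5 0.3] op 1.002 q6 -0.25
shift mm [-12.9   9.3 102.5] rotvec [ 1.5  0.3 -0.1]
```

View pics/c11.png

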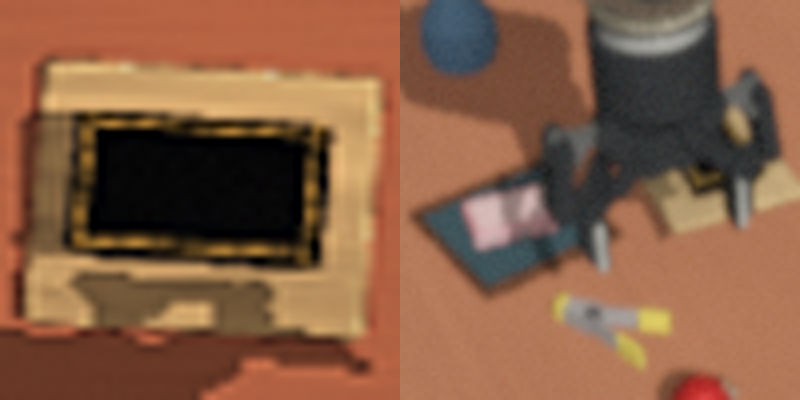

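```bash
python3 - <<'E'
from h import *
f=lambda P,z:cv2.minAreaRect(np.array([onz('top',(165+x/8-.5,140+y/8-.5),z)[:2] for x,y in P],np.float32)*1000)
print('stand',f([(73,115),(330,130),(320,268),(68,252)],.026));print('board',f([(43,62),(382,80),(363,338),(22,328)],.006))
s=cv2.imread('pics/s11.png')
E
```

```text
stand ((611.8733520507812, 238.0645751953125), (113.54287719726562, 61.97822952270508), 87.3169174194336)
board ((611.7503662109375, 237.91819763183594), (151.68382263183594, 121.0218734741211), 88.1860580444336)
```

Call:
{"fn": "apply_moves", "kwargs": {"moves": [[[-0.012, 0.009, 0.01, 1.2, 0.3, 0, -1], [-0.001, 0, 0.02, 0, 0, 0, -1], [0, 0, 0.02, 0, 0, 0, -1], [0, 0, 0.02, 0, 0, 0, -1], [0, 0, 0.006, 0, 0, 0, -1], [0, 0, 0, 0, 0, 0, -1], [0, 0, 0, 0, 0, 0, -1]]]}}

```text
time: 40.05
eef_pos: [0.4736, -0.0415, 0.0866]
tcp_rot: [0.719, 0.695, 0.004, 0.003]
contact_force: [-0.0, 1.0, 0.6]
opening: 0.999
```

```bash
python3 - <<'E'
from h import *
go((.4705,-.047,.007),-2.5)
E
```

```text
t 40.05 at [ 0.4736 -0.0415  0.0866] F [-0.   1.   0.6] op 0.999 q6 -0.27
shift mm [-5.7 -3.7 79.6] rotvec [ 0.6 -0.   0.5]
```

Call:
{"fn": "apply_moves", "kwargs": {"moves": [[[-0.0055, -0.0035, 0, 0.5, 0, 0.5, -1], [0, 0, 0.005, 0, 0, 0, -1], [0, 0, 0.018, 0, 0, 0, -1], [0, 0, 0.018, 0, 0, 0, -1], [0, 0, 0.015, 0, 0, 0, -1], [0, 0, 0.006, 0, 0, 0, -1], [0, 0, 0, 0, 0, 0, -1], [0, 0, 0, 0, 0, 0, -1]]]}}

```text
time: 40.85
eef_pos: [0.4751, -0.0494, 0.0286]
tcp_rot: [0.723, 0.691, 0.004, 0.006]
contact_force: [0.6, -0.8, -0.5]
opening: 1.0
```

```bash
python3 - <<'E'
from h import *
go((.4705,-.047,.007),-2.5)
E
```

```text
t 40.85 at [ 0.4751 -0.0494  0.0286] F [ 0.6 -0.8 -0.5] op 1.0 q6 -0.27
shift mm [ 2.3 -5.  21.5] rotvec [ 0.8  0.2 -0.1]
```

Call:
{"fn": "apply_moves", "kwargs": {"moves": [[[0.002, -0.005, 0.006, 0.7, 0, 0, -1], [0, 0, 0.008, 0, 0, 0, -1], [0, 0, 0.005, 0, 0, 0, -1], [0, 0, 0.001, 0, 0, 0, -1], [0, 0, 0, 0, 0, 0, -1]]]}}

```text
time: 41.35
eef_pos: [0.4714, -0.0475, 0.0088]
tcp_rot: [0.723, 0.691, -0.0, 0.003]
contact_force: [0.3, -0.9, 0.0]
opening: 1.0
```

```bash
python3 - <<'E'
from h import *
go((.4705,-.047,.007),-2.5)
E
```

```text
t 41.35 at [ 0.4714 -0.0475  0.0088] F [ 0.3 -0.9  0. ] op 1.0 q6 -0.27
shift mm [ 0.5 -0.9  1.8] rotvec [ 0.2  0.2 -0.1]
```

Call:
{"fn": "apply_moves", "kwargs": {"moves": [[[0, -0.001, 0, 0, 0, 0, -0.7], [0, 0, 0, 0, 0, 0, -0.4], [0, 0, 0, 0, 0, 0, -0.1], [0, 0, -0.0003, 0, 0, 0, 0.4], [0, 0, -0.0003, 0, 0, 0, 1], [0, 0, -0.0003, 0, 0, 0, 1], [0, 0, -0.0003, 0, 0, 0, 1]]], "force": 30}}

```text
time: 42.05
eef_pos: [0.4703, -0.0474, 0.0102]
tcp_rot: [0.723, 0.691, 0.0, 0.003]
contact_force: [-0.0, -0.0, -1.2]
opening: 0.536
```

```bash
python3 - <<'E'
from h import *
go((.613,.2372,.11),-2.5)
E
```

```text
t 42.05 at [ 0.4703 -0.0474  0.0102] F [-0.  -0.  -1.2] op 0.536 q6 -0.27
shift mm [ 290.3  130.2 -100.5] rotvec [ 0.3  0.2 -0.1]
```

Call:
{"fn": "apply_moves", "kwargs": {"moves": [[[0, 0, -0.005, 0, 0, 0, 1], [0, 0, -0.02, 0, 0, 0, 1], [0, 0, -0.03, 0, 0, 0, 1], [0.01, 0.005, -0.02, 0, 0, 0, 1], [0.03, 0.014, 0, 0, 0, 0, 1], [0.035, 0.016, 0, 0, 0, 0, 1], [0.035, 0.016, 0, 0, 0, 0, 1], [0.035, 0.016, 0, 0, 0, 0, 1], [0.035, 0.016, 0, 0, 0, 0, 1], [0.035, 0.016, 0, 0, 0, 0, 1], [0.035, 0.016, 0, 0, 0, 0, 1], [0.02, 0.008, 0, 0, 0, 0, 1]]]}}

```text
time: 43.25
eef_pos: [0.6099, 0.225, 0.0912]
tcp_rot: [0.725, 0.689, 0.001, 0.004]
contact_force: [-0.9, -0.5, -1.8]
opening: 0.537
```

Call:
{"fn": "apply_moves", "kwargs": {"moves": [[[0.005, 0.001, 0, 0, 0, 0, 1], [0, 0, 0, 0, 0, 0, 1], [0, 0, 0, 0, 0, 0, 1]]]}}

```text
time: 43.55
eef_pos: [0.6109, 0.2321, 0.0909]
tcp_rot: [0.724, 0.69, 0.001, 0.004]
contact_force: [-0.6, -0.5, -1.3]
opening: 0.537
```

```bash
python3 - <<'E'
from h import *
go((.613,.2372,.06),-2.5)
E
```

```text
t 43.55 at [0.6109 0.2321 0.0909] F [-0.6 -0.5 -1.3] op 0.537 q6 0.26
shift mm [ 5.3  1.6 30.9] rotvec [ 0.4  0.2 -0.2]
```

Call:
{"fn": "apply_moves", "kwargs": {"moves": [[[0.005, 0.0015, 0.005, 0.3, 0.2, 0, 1], [0, 0, 0.012, 0, 0, 0, 1], [0, 0, 0.01, 0, 0, 0, 1], [0, 0, 0.006, 0, 0, 0, 1], [0, 0, 0.001, 0, 0, 0, 1], [0, 0, 0, 0, 0, 0, 1]]]}}

```text
time: 44.15
eef_pos: [0.6107, 0.2329, 0.0523]
tcp_rot: [0.725, 0.688, -0.002, -0.001]
contact_force: [-0.4, -0.1, -1.0]
opening: 0.534
```

```bash
python3 - <<'E'
from h import *
go((.613,.2372,.0365),-2.5)
E
```

```text
t 44.15 at [0.6107 0.2329 0.0523] F [-0.4 -0.1 -1. ] op 0.534 q6 0.26
shift mm [ 4.5  2.1 15.7] rotvec [-0.2  0.1 -0.5]
```

Call:
{"fn": "apply_moves", "kwargs": {"moves": [[[0.0045, 0.002, 0.003, 0, 0, 0, 1], [0, 0, 0.004, 0, 0, 0, 1], [0, 0, 0.003, 0, 0, 0, 1], [0, 0, 0.001, 0, 0, 0, 1], [0, 0, 0, 0, 0, 0, 1]]]}}

```text
time: 44.65
eef_pos: [0.6138, 0.238, 0.0412]
tcp_rot: [0.725, 0.688, -0.001, -0.0]
contact_force: [-0.5, -0.5, -0.9]
opening: 0.541
```

Call:
{"fn": "apply_moves", "kwargs": {"moves": [[[0, 0, 0.001, 0, 0, 0, 1], [0, 0, 0.0005, 0, 0, 0, 1]]]}}

```text
time: 44.85
eef_pos: [0.614, 0.2381, 0.0399]
tcp_rot: [0.725, 0.688, -0.001, -0.0]
contact_force: [-0.7, -0.5, 0.0]
opening: 0.54
```

Call:
{"fn": "apply_moves", "kwargs": {"moves": [[[0, 0, 0.001, 0, 0, 0, 1], [0, 0, 0.001, 0, 0, 0, 1], [0, 0, 0.0005, 0, 0, 0, 1]]]}}

```text
time: 45.15
eef_pos: [0.6142, 0.2381, 0.0376]
tcp_rot: [0.725, 0.688, -0.001, 0.0]
contact_force: [-0.1, -0.9, -1.0]
opening: 0.538
```

Call:
{"fn": "apply_moves", "kwargs": {"moves": [[[0, 0, 0.0005, 0, 0, 0, 1], [0, 0, 0.0005, 0, 0, 0, 1]]]}}

```text
time: 45.35
eef_pos: [0.6142, 0.238, 0.0365]
tcp_rot: [0.725, 0.688, -0.001, 0.0]
contact_force: [-0.8, 0.1, -0.8]
opening: 0.538
```

Call:
{"fn": "apply_moves", "kwargs": {"moves": [[[0, 0, 0.0005, 0, 0, 0, 1], [0, 0, 0.0005, 0, 0, 0, 1]]]}}

```text
time: 45.55
eef_pos: [0.6142, 0.2381, 0.0354]
tcp_rot: [0.725, 0.688, -0.001, 0.0]
contact_force: [0.4, -0.1, -0.6]
opening: 0.541
```

Call:
{"fn": "apply_moves", "kwargs": {"moves": [[[0, 0, 0.0005, 0, 0, 0, 1], [0, 0, 0.0005, 0, 0, 0, 1]]]}}

```text
time: 45.75
eef_pos: [0.6143, 0.2381, 0.0353]
tcp_rot: [0.725, 0.688, -0.001, 0.0]
contact_force: [-1.3, 0.1, 1.8]
opening: 0.538
```

Call:
{"fn": "apply_moves", "kwargs": {"moves": [[[0, 0, -0.0003, 0, 0, 0, 0], [0, 0, -0.0003, 0, 0, 0, -0.4], [0, 0, 0, 0, 0, 0, -1], [0, 0, 0, 0, 0, 0, -1], [0, 0, -0.015, 0, 0, 0, -1], [0, 0, -0.04, 0, 0, 0, -1], [0, 0, -0.04, 0, 0, 0, -1], [0, 0, -0.04, 0, 0, 0, -1], [-0.03, 0, 0, 0, 0, 0, -1], [-0.04, 0, 0, 0, 0, 0, -1], [-0.04, 0, 0, 0, 0, 0, -1], [-0.04, 0, 0, 0, 0, 0, -1]]]}}

```text
time: 46.95
eef_pos: [0.6093, 0.0895, 0.1872]
tcp_rot: [0.722, 0.692, 0.004, 0.004]
contact_force: [-0.2, -0.4, 1.1]
opening: 1.0
```

Call:
{"fn": "apply_moves", "kwargs": {"moves": [[[-0.04, -0.02, 0, 0, 0, 0, -1], [-0.04, -0.02, 0, 0, 0, 0, -1], [-0.02, 0, 0, 0, 0, 0, -1], [0, 0, 0, 0, 0, 0, -1], [0, 0, 0, 0, 0, 0, -1]]]}}

```text
time: 47.45
eef_pos: [0.5647, -0.0171, 0.1945]
tcp_rot: [0.724, 0.689, 0.007, 0.009]
contact_force: [-0.4, -0.7, -0.5]
opening: 1.002
```

```bash
python3 - <<'E'
from h import *
s=cam('side','s12');t=cam('top','t12')
cv2.imwrite('pics/c12.png',np.hstack([cv2.resize(x,None,fx=f,fy=f,interpolation=cv2.INTER_CUBIC)[:400,:400] for x,f in((t[140:240,160:210,::-1],4),(t[140:240,290:350,::-1],4),(s[120:320,180:380,::-1],2))]))
R=((0,150,60),(6,255,255),(172,150,60),(180,255,255))
b,sb=blob(t,*R,box=(165,140,215,190));print('daruma top',b,sb,onz('top',b,.055))
P=((0,15,150),(15,120,255),(160,15,150),(180,120,255))
b,sb=blob(t,*P,box=(165,195,215,240));print('mirror top',b,sb,onz('top',b,.018))
h=cv2.cvtColor(t,cv2.COLOR_RGB2HSV)
b,sb=blob(t,(3,110,60),(20,255,255),box=(315,200,340,230));print('brown',b,sb,onz('top',b,.032))
b,sb=blob(t,(0,0,0),(180,255,28),box=(317,150,342,180));print('black',b,sb,onz('top',b,.032))
print(ctrl.get_state()['time'])
E
```

```text
daruma top [187.3557047 161.2885906] [181 155  14  14 149] [0.61272235 0.23928118 0.055     ]
mirror top [188.18421053 212.53618421] [180 202  17  22 304] [0.43985513 0.2357713  0.018     ]
brown [328.65098039 214.6745098 ] [320 206  18  18 255] [ 0.43632224 -0.24839542  0.032     ]
black [326.85714286 163.08225108] [319 155  17  17 231] [ 0.61785247 -0.24543291  0.032     ]
47.55
```

View pics/c12.png

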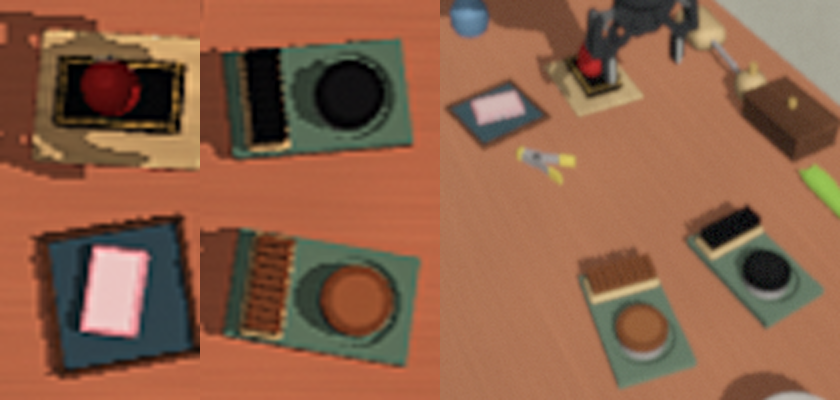

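```bash
python3 -c "
from h import *
print(ctrl.sign_off())"
```

```text
the job is handed in; nothing more can be done
None
```

The job is done and handed in at about 47.6 s of the 144 s. I took the pile down in order: the daruma waited on the bare metal while I placed the mirror, black tin, brown tin and stand, and then it went onto the stand.

Last checks, from the final top picture unless noted:

| Object | Distance from target | Allowed |
|---|---|---|
| Black tin | about 4 mm | 12 mm |
| Brown tin | about 2 mm | 12 mm |
| Mirror | about 3 mm | 18 mm |
| Stand (picture taken before the daruma went on) | under 1 mm, about 1° off square | 15 mm, 0.20 rad (11°) |
| Daruma, upright | about 3 mm from the middle of the stand | 15 mm |

- **Seating:** each object made contact within about 1.5 mm of its expected height, and all look flat in the pictures. The gripper is open and clear of everything.
- **Bowl:** the arm never went near it. I did not measure its position again.
- **Disagreement:** the side camera reads about 3–8 mm lower in y than the top camera. I relied on the top camera, because the arm's own positions agreed with it.

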